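# Set up the dish reading station

## Task

Set up the backlit viewer for reading the culture dishes: first switch its light off by pulling the dimmer lever all the way toward the front. With the light off, lean every comparison tile that is here on the viewer, one centred on each light window used, long side up the slope, foot on the ledge behind the lip and back flat against the window, and stack all the dishes in one straight pile centred on the round rubber mat; then set the dimmer lever upright (half brightness). Leave everything released and at rest, and leave the timer and the gauze pack where they are.

Things in the scene. Friction and masses are not known exactly. Their poses are not given: they have to be found in the camera images.
- viewer: fixed backlit viewer, 244 mm wide, 110 mm high, front (-x) to the robot; origin on the bench, y to its left, z up. Its panel slopes 50 deg above horizontal, leaning away from the robot, with three raised light windows. Below them a ledge square to the slope, 18 mm deep from window face to a lip that stands 5 mm above the ledge. Place and yaw vary
- window0 (a point): left light window: white pad 40 mm wide, 78 mm up the slope, 12 mm proud of the panel (a tile overhangs it 9 mm on either side). The point is where the CENTRE of a properly leaning tile lies: 5 mm out of the window face, 45 mm up the slope from the ledge. x: up the slope (50 deg above horizontal), y: left along the ledge, z: out of the window. Windows are 84 mm apart
- window1 (a point): middle light window: white pad 40 mm wide, 78 mm up the slope, 12 mm proud of the panel (a tile overhangs it 9 mm on either side). The point is where the CENTRE of a properly leaning tile lies: 5 mm out of the window face, 45 mm up the slope from the ledge. x: up the slope (50 deg above horizontal), y: left along the ledge, z: out of the window. Windows are 84 mm apart
- window2 (a point): right light window: white pad 40 mm wide, 78 mm up the slope, 12 mm proud of the panel (a tile overhangs it 9 mm on either side). The point is where the CENTRE of a properly leaning tile lies: 5 mm out of the window face, 45 mm up the slope from the ledge. x: up the slope (50 deg above horizontal), y: left along the ledge, z: out of the window. Windows are 84 mm apart
- dimmer (a joint): black dimmer lever in a block at the right-hand end of the viewer; hinge axis along the viewer's y. 0 = off, leaning 0.6 rad toward the front (viewer -x); 0.6 = upright; 1.2 = full, leaning 0.6 rad to the back. Some friction, no spring: it stays where it is left
- dimmer_tip (a point): centre of the dimmer lever's ball tip (26 mm diameter), 70 mm from the hinge, which lies 22 mm above the bench; free all round, it can be pinched or pushed from above
- tile0: loose flat tile, grey rim, white gridded field on both (like) faces, 90 (x) by 58 (y) by 10 (z) mm, about 70 g; origin at its centre (5 mm above the bench when flat), x along its long side, y across its width, z normal to its face. May be absent (None): two or three tiles are there
- tile1: loose flat tile, grey rim, white gridded field on both (like) faces, 90 (x) by 58 (y) by 10 (z) mm, about 70 g; origin at its centre (5 mm above the bench when flat), x along its long side, y across its width, z normal to its face. May be absent (None): two or three tiles are there
- tile2: loose flat tile, grey rim, white gridded field on both (like) faces, 90 (x) by 58 (y) by 10 (z) mm, about 70 g; origin at its centre (5 mm above the bench when flat), x along its long side, y across its width, z normal to its face. May be absent (None): two or three tiles are there
- dish0: loose round lidded clear dish, 60 mm diameter, 13 mm high, about 25 g; origin at the centre of its underside, z up its axis. Any of the dishes may be absent (None) at a start; two or three are there
- dish1: loose round lidded clear dish, 60 mm diameter, 13 mm high, about 25 g; origin at the centre of its underside, z up its axis. Any of the dishes may be absent (None) at a start; two or three are there
- dish2: loose round lidded clear dish, 60 mm diameter, 13 mm high, about 25 g; origin at the centre of its underside, z up its axis. Any of the dishes may be absent (None) at a start; two or three are there
- mat: fixed round black rubber mat, 90 mm diameter, 3 mm high, on the bench; origin on the bench at its centre
- mat_top (a point): centre of the top face of the mat, 3 mm above the bench
- hood_front (a point): front lower rim of the clear fixed extraction hood that hangs over the middle of the bench. It fills the space x above 0.56, y from -0.25 to 0.16, z from 0.21 to 0.5 m: keep arm and gripper out of it by passing between left and right in front of it, close to the robot
- timer: bystander: digital timer standing on its foot, 66 x 62 x 64 mm, origin at its underside; not to be moved
- gauze_pack: bystander: folded gauze in a paper band, 58 x 87 x 28 mm, origin at its underside; not to be moved
Not all that is in view belongs to the job. Leave any red or yellow look-alike of the dish0 alone.

How it is judged (in metres and radians):
On the way, in this order (a step that is already met when the one before it is completed fails the run):
1. the dimmer lever is all the way to the front (off: below 0.12 rad) (value of joint dimmer below 0.12 rad), for 0.2 s.
2. with the lever still off (below 0.2 rad), every tile present leans on a window and every dish present is in the pile on the mat (x of tile0 in the frame of window1 between -0.01 and 0.012 m and z of tile0 in the frame of window1 between -0.006 and 0.0075 m and angle between the z axis of each of tile0, tile1, tile2 and the z axis of window1, either way round below 0.16 rad and angle between the x axis of each of tile0, tile1, tile2 and the x axis of window1, either way round below 0.16 rad and (y of tile0 in the frame of window0 between -0.012 and 0.012 m or y of tile0 in the frame of window1 between -0.012 and 0.012 m or y of tile0 in the frame of window2 between -0.012 and 0.012 m) and x of tile1 in the frame of window1 between -0.01 and 0.012 m and z of tile1 in the frame of window1 between -0.006 and 0.0075 m and (y of tile1 in the frame of window0 between -0.012 and 0.012 m or y of tile1 in the frame of window1 between -0.012 and 0.012 m or y of tile1 in the frame of window2 between -0.012 and 0.012 m) and x of tile2 in the frame of window1 between -0.01 and 0.012 m and z of tile2 in the frame of window1 between -0.006 and 0.0075 m and (y of tile2 in the frame of window0 between -0.012 and 0.012 m or y of tile2 in the frame of window1 between -0.012 and 0.012 m or y of tile2 in the frame of window2 between -0.012 and 0.012 m) and horizontal distance between each of dish0, dish1, dish2 and mat_top below 0.01 m and angle between the z axis of each of dish0, dish1, dish2 and the z axis of mat, either way round below 0.08 rad and height (world z) of each of dish0, dish1, dish2 below 0.036 m and horizontal distance between dish0 and dish1 below 0.007 m and horizontal distance between each of dish0, dish1 and dish2 below 0.007 m and linear speed of each of tile0, tile1, tile2, dish0, dish1, dish2 below 0.02 m/s and value of joint dimmer below 0.2 rad and contact force between the fingers and anything else below 0.5 N), for 0.3 s.
3. the dimmer lever stands upright (0.6 rad within 0.12) (value of joint dimmer between 0.48 and 0.72 rad), for 0.2 s.
At the end, for the whole second after the job is handed in: Each tile leans on its own window: centre within 10 mm along the slope, 12 mm sideways, 6 mm in depth, square and flat within 0.16 rad. Dishes level in one pile: within 10 mm of the mat centre and 7 mm of one another. Lever 0.6 rad within 0.12. All at rest (all of step 3 and x of tile0 in the frame of window1 between -0.01 and 0.012 m and z of tile0 in the frame of window1 between -0.006 and 0.0075 m and angle between the z axis of each of tile0, tile1, tile2 and the z axis of window1, either way round below 0.16 rad and angle between the x axis of each of tile0, tile1, tile2 and the x axis of window1, either way round below 0.16 rad and (y of tile0 in the frame of window0 between -0.012 and 0.012 m or y of tile0 in the frame of window1 between -0.012 and 0.012 m or y of tile0 in the frame of window2 between -0.012 and 0.012 m) and x of tile1 in the frame of window1 between -0.01 and 0.012 m and z of tile1 in the frame of window1 between -0.006 and 0.0075 m and (y of tile1 in the frame of window0 between -0.012 and 0.012 m or y of tile1 in the frame of window1 between -0.012 and 0.012 m or y of tile1 in the frame of window2 between -0.012 and 0.012 m) and x of tile2 in the frame of window1 between -0.01 and 0.012 m and z of tile2 in the frame of window1 between -0.006 and 0.0075 m and (y of tile2 in the frame of window0 between -0.012 and 0.012 m or y of tile2 in the frame of window1 between -0.012 and 0.012 m or y of tile2 in the frame of window2 between -0.012 and 0.012 m) and horizontal distance between each of dish0, dish1, dish2 and mat_top below 0.01 m and angle between the z axis of each of dish0, dish1, dish2 and the z axis of mat, either way round below 0.08 rad and height (world z) of each of dish0, dish1, dish2 below 0.036 m and horizontal distance between dish0 and dish1 below 0.007 m and horizontal distance between each of dish0, dish1 and dish2 below 0.007 m and linear speed of each of tile0, tile1, tile2, dish0, dish1, dish2 below 0.02 m/s); the robot touches nothing.
It fails at once if the timer is moved by more than 4 cm (distance of timer from where it was at the start of the episode above 0.04 m).
It fails at once if the gauze pack is moved by more than 4 cm (distance of gauze_pack from where it was at the start of the episode above 0.04 m).
Of tile0, tile1, tile2 only 2 to 3 are there at a start; the rules pass over those that are not, and their reading is None.
Of dish0, dish1, dish2 only 2 to 3 are there at a start; the rules pass over those that are not, and their reading is None.
At some moment in a run one of dish0, dish1, dish2 may be knocked a few centimetres aside while the robot is not near it.
Once in a run the grip may slacken for a moment while it holds something.
It also fails if it takes over 210 s, if anything falls off the work surface, if the arm or the gripper's body presses on something with over 40 N, if the wrist force passes 120 N, or if a joint passes its speed limit or range.

## Robot

A 7-joint arm with a two-finger parallel gripper is mounted at the origin on a cart in front of the work surface, level with it; the furniture and walls round the work are solid. World frame = base frame: x ahead of the robot, y to its left, z up, the work surface at z = 0. Lengths are in mm, angles in rad, forces in N, time in s.
With the tool pointing down it reaches from about 425 to 950 mm from the base axis. Payload 16.7 kg.
Tool frame: the origin (TCP) lies on the centre line of the jaws, within the pads' length; the fingertips stand 17 mm ahead of it and the grasp point (between the pads) lies 2 mm behind it; z points along the fingers, y is the line along which they close (so a half turn about z gives the same grasp; the last joint's range is limited). The gripper opens to 94 mm and grips with 3 to 60 N. Pads are 16 mm wide; open, the fingers measure 119 mm over their backs; the gripper's body (75 mm by 177 mm) begins 78 mm behind the grasp point.
Start: joints at [1.187, 0.426, 0.074, 1.606, -0.034, 1.111, -0.067], TCP at [157.008, -656.448, 222.467] pointing down, gripper open.
Joint ranges: [-2.85, 2.85], [-0.5, 2.14], [-1.23, 1.37], [0.21, 2.46], [-1.02, 4.16], [0.16, 2.05], [-2.73, 2.73]. Speed limits (rad/s): [1.89, 1.89, 2.39, 2.39, 3.01, 3.01, 3.01].

## Interface

Orientations are given as a 3x3 rotation matrix whose columns are the frame's x, y, z axes.
In Python, from bench import env gives the robot as it stands.
- The arm moves only by the tool send_rows, never from a script. Its argument "targets" is a list of rows, each a list of 5 numbers: the shift along the tool's x, y, z each as a share of 0.04 m, from -1 to 1, then the turn about the tool's z as a share of 180 degrees, from -1 to 1, then the opening, from 0 (shut) to 1 (fully open). A call has 1 to 20 rows; each row shifts and turns the commanded pose from where the row before left it, along the tool's axes as they then stand; what a row does not reach is not made up. A row lasts 1/12 s, in which the tool goes at most 41.7 mm and 7.16 degrees, less where a joint would pass 70% of its speed; a pose out of reach is approached as far as the arm can. A call with a number of a shift or a turn outside -1 to 1 is refused whole. A call with a gripper value outside its range is refused whole. The fingers move at their own pace and stop on an object; "squeeze" is the grip in N (left out, the last holds). Time passes only in rows, so rows that do not move let the fingers close. It gives the time, the measured TCP pose, the force, the opening and the grip force at its end, in the units of the state.
- env.observe(): the state, without advancing time (a new reading comes with each control period).
- env.capture(name): name is "side" or "top" or "wrist"; returns a dict with "img" (400x640x3 uint8, red, green, blue), "range_z" (400x640 float32, mm along the optical axis (not along the pixel's ray), 0 where there is no reading), "mtx" (3x3 intrinsics, pixels), "rvec" (rotation vector, rad) and "tvec" (3), from world to camera coordinates, as OpenCV has them; the wrist camera has in their place "tool_from_camera" (4x4, takes a point from camera to tool coordinates, whose origin is the TCP and whose axes are the flange's). Camera axes: x right, y down, z forward; pixel columns grow to the right and rows downward; lengths in mm; the calibration is good to about 2 mm. A picture is of the moment at which its call begins: read the wrist's pose just before it.
- env.job_done(): hands the job in; it is judged then, once.
Trained networks look in the newest picture that a camera, given by its name, has taken for a name from the list of things; names that differ only in an ending like _2 or _b are one class to them, and where a whole thing is asked for, a point or a joint stands for the part that bears it (a point fixed in the world has none). Each returns a list of dicts, best first, with "p" (0 to 1); they miss things now and then, are a little off and sometimes report something else, mostly with a low value. They report only what shows in the picture. A call takes as long as a camera call. They do not tell look-alikes from the thing itself.
- env.find_in(camera, thing): "rect" ([left, top, right, bottom] in pixels, round what is visible of it).
The state is a dict: "t": time; "joint_pos": joint angles; "joint_velocities": joint speeds; "effort": joint torques, N m; "tcp_pos": TCP position; "orientation": TCP orientation; "contact_force": force on the tool from outside, world axes, zero at the start; "wrist_torque": the same for the moment, N m; "grip_width": finger opening in mm; "grip_force": force on a finger pad.
Only numpy, scipy, OpenCV 4.12 (cv2) and the standard library are available. Lean on these libraries where they do the work, as an engineer would, in place of code of your own. Each camera call takes 0.05 s, during which the arm holds its last target. There are 200 camera calls.

## Working session

There is one attempt and no reset: what is moved stays moved. The work goes in short steps, Python scripts to look and compute and a tool call to move; the robot and the scene stay as the last step left them, time stands still between calls to the robot, and variables do not carry over. Pictures are saved under pics/ and viewed, at most 14 in all, crops included, and the job is handed in when it is done.

Besides the shell and the picture viewer there is one more tool, called after "Emit:" as name(argument=value, ...), one argument or row to a line, values as JSON. send_rows: Moves the arm, as the interface text tells. Shift numbers are shares of 0.04 m and turn numbers shares of 180 degrees, none past 1 either way. Its arguments: {"type":"object","properties":{"targets":{"type":"array"},"squeeze":{"type":"number"}},"required":["targets"]}

```bash
ls; mkdir -p pics
cat > h.py <<'E'
import numpy as np, cv2, sys
sys.path.insert(0,'.')
from bench import env
def cap(n):
    o=env.observe(); c=env.capture(n)
    if n=='wrist':
        T=np.eye(4);T[:3,:3]=np.array(o['orientation']);T[:3,3]=o['tcp_pos']
        c['W']=T@np.array(c['tool_from_camera'])
    else:
        R=cv2.Rodrigues(np.array(c['rvec'],float))[0];T=np.eye(4);T[:3,:3]=R;T[:3,3]=np.ravel(c['tvec']);c['W']=np.linalg.inv(T)
    z=c['range_z'];v,u=np.mgrid[:z.shape[0],:z.shape[1]];K=np.array(c['mtx'])
    P=np.stack([(u-K[0,2])/K[0,0]*z,(v-K[1,2])/K[1,1]*z,z],-1)
    P=P@c['W'][:3,:3].T+c['W'][:3,3];P[z==0]=np.nan;c['P']=P
    return c
def save(c,f): cv2.imwrite('pics/'+f,cv2.cvtColor(c['img'],cv2.COLOR_RGB2BGR))
E
python3 - <<'E'
from h import *
print(env.observe())
for n in('top','side'):
    c=cap(n);save(c,n+'0.png');np.savez(n+'0.npz',P=c['P'],img=c['img'])
    print(n,c['W'][:3,3].round())
    for t in['viewer','dimmer','dimmer_tip','tile0','dish0','mat','timer','gauze_pack']:
        for d in env.find_in(n,t):
            r=[int(x) for x in d['rect']];q=c['P'][max(r[1],0):r[3],max(r[0],0):r[2]].reshape(-1,3)
            print(t,round(d['p'],2),r,np.nanmedian(q,0).round())
E
```

```text
pics
{'t': 0.0, 'joint_pos': array([ 1.18649703,  0.42672774,  0.07383758,  1.60660396, -0.03412072,
        1.11082792, -0.06709572]), 'joint_velocities': array([ 0.00103232,  0.0007247 , -0.00124317,  0.00033679,  0.00104724,
       -0.00033567, -0.00027892]), 'effort': array([-9.92295209e-04, -9.35827732e+01,  3.66612598e+00, -4.54198945e+01,
       -4.87552013e-02,  2.05011154e-02,  7.13346822e-05]), 'tcp_pos': array([ 156.92272016, -656.06626242,  221.77939699]), 'orientation': array([[ 9.72566711e-01,  2.32623845e-01, -3.74086527e-04],
       [ 2.32624135e-01, -9.72565906e-01,  1.25345857e-03],
       [-7.22394508e-05, -1.30609363e-03, -9.99999144e-01]]), 'contact_force': array([-0.44719177, -0.38172554, -0.23084336]), 'wrist_torque': array([-0.04113051,  0.02876728,  0.02214103]), 'grip_force': 0.0, 'grip_width': 94.33364542739758}
top [ 432.  114. 1347.]
viewer 0.77 [372, 164, 469, 210] [ 571. -196.   35.]
dimmer 0.51 [456, 182, 470, 192] [ 577. -336.   26.]
dimmer_tip 0.7 [225, 180, 241, 200] [554. 458.  11.]
dimmer_tip 0.43 [461, 180, 470, 189] [ 583. -336.   87.]
tile0 0.7
[... 827 characters left out ...]
er_tip 0.38 [302, 167, 311, 179] [ 590. -332.   70.]
dimmer_tip 0.31 [317, 235, 336, 244] [457. 144.  14.]
tile0 0.68 [272, 258, 312, 278] [536. 325.   6.]
tile0 0.61 [230, 228, 254, 256] [715. 205.   3.]
tile0 0.56 [278, 245, 311, 261] [544. 238.  10.]
dish0 0.75 [348, 293, 371, 308] [343. 473.  14.]
dish0 0.72 [270, 283, 289, 299] [548. 455.  14.]
dish0 0.68 [330, 251, 348, 260] [410. 248.  14.]
dish0 0.66 [322, 273, 342, 288] [419. 388.  13.]
dish0 0.51 [319, 231, 336, 244] [455. 131.  13.]
mat 0.68 [314, 221, 342, 236] [462.  42.   4.]
timer 0.85 [227, 225, 250, 254] [732. 191.   3.]
timer 0.34 [303, 167, 311, 179] [ 588. -331.   72.]
gauze_pack 0.63 [224, 257, 250, 277] [685. 369.  26.]
```

Run:
```python
import cv2
a=cv2.imread('pics/top0.png')[110:290,180:490];a=cv2.resize(a,None,fx=2.5,fy=2.5,interpolation=3)
cv2.imwrite('pics/top0c.png',a)
b=cv2.imread('pics/side0.png')[140:330,200:400];b=cv2.resize(b,None,fx=3,fy=3,interpolation=3);cv2.imwrite('pics/side0c.png',b)
```

```text
(no output)
```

View pics/top0c.png

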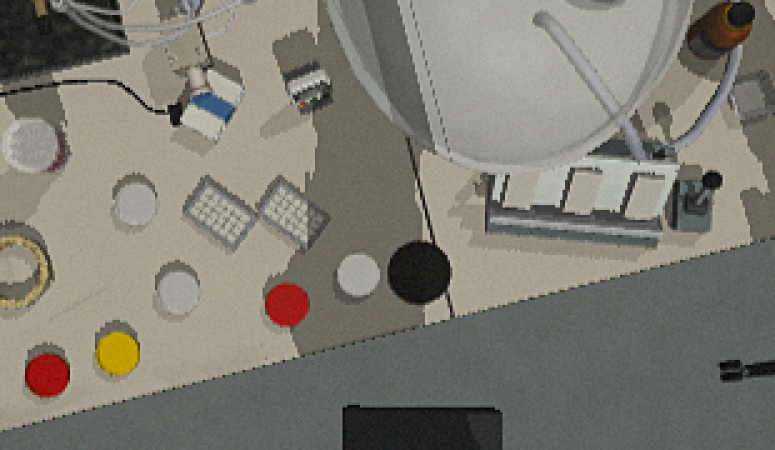

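View pics/side0c.png

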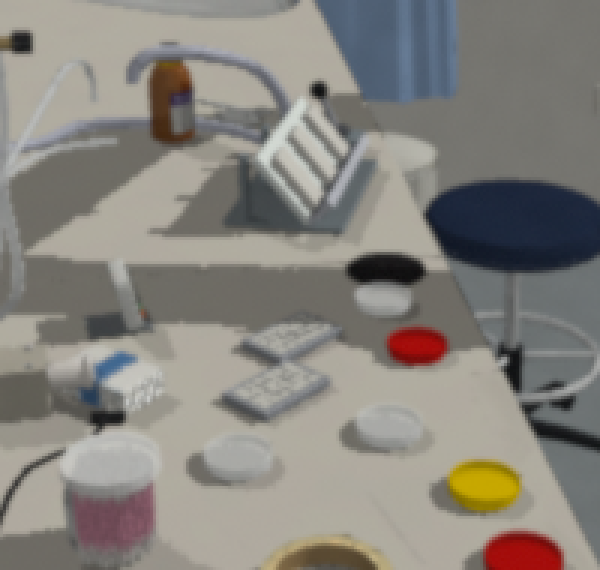

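The top view shows the viewer at px (372–469, 164–210) with the lever at (465, 185). There are two tiles, at (267, 195) and (296, 195). The three clear dishes are at (234, 191), (251, 227) and (323, 219), and the mat is at (347, 218). The look-alikes to leave alone are red at (295, 232), yellow at (227, 251) and red at (199, 260).

Run:
```python
import numpy as np
for n in('top','side'):
    P=np.load(n+'0.npz')['P'];img=np.load(n+'0.npz')['img'].astype(int)
    q=P.reshape(-1,3);c=img.reshape(-1,3)
    m=(q[:,0]>480)&(q[:,0]<720)&(q[:,1]>-380)&(q[:,1]<-30)&(q[:,2]>20)&(q[:,2]<130)
    v=q[m];print(n,len(v))
    w=m&(c.min(1)>140)
    # plane fit of slope pts RANSAC
    v=q[m&(q[:,1]>-310)];best=0
    rng=np.random.default_rng(0)
    for _ in range(2000):
        a=v[rng.choice(len(v),3,False)];nn=np.cross(a[1]-a[0],a[2]-a[0]);L=np.linalg.norm(nn)
        if L<1e2: continue
        nn/=L
        if nn[2]<0: nn=-nn
        if not .55<nn[2]<.75: continue
        i=abs((v-a[0])@nn)<2.5
        if i.sum()>best:best=i.sum();B=(nn,a[0],i)
    s=v[B[2]];ce=s.mean(0);nn=np.linalg.svd(s-ce)[2][2];print(best,nn,ce, np.degrees(np.arctan2(nn[1],nn[0])),np.degrees(np.arccos(abs(nn[2]))));print(s.min(0),s.max(0))
    r=(q-ce)@nn*np.sign(nn[2])
    print(np.histogram(r[m&(q[:,1]>-310)],bins=np.arange(-40,41,4)))
P=np.load('top0.npz')['P']
h=P[(P[...,2]>150)&(P[...,2]<600)&(P[...,1]<300)&(P[...,1]>-400)&(P[...,0]>400)];print(len(h),h.min(0) if len(h) else 0,h.max(0) if len(h) else 0)
```

```text
top 2269
547 [-0.76457905  0.05126857  0.64248767] [ 583.59267168 -188.30300739   59.58124015] 176.16379530788672 50.02243004706107
[ 543.95604943 -307.56415414   20.33594878] [613.55240715 -47.4129673   98.52590287]
(array([  5,   5,   2,   2,  12,  10,   7,  19,  47, 388, 311, 100, 412,
       277,  58,  49,  26,  62, 136,  21]), array([-40, -36, -32, -28, -24, -20, -16, -12,  -8,  -4,   0,   4,   8,
        12,  16,  20,  24,  28,  32,  36,  40]))
side 1113
280 [ 0.74620343 -0.05691307 -0.66328075] [ 590.01082789 -146.52478467   65.71589265] -4.361515257333725 48.44943625868058
[ 537.19662697 -304.6997402    20.07319442] [635.63370155 -44.49122032 125.54148356]
(array([  3,   7,   7,  12,  11,  11,   7,  24,  41, 174, 174, 103, 201,
       108,   9,   3,   4,  40,  44,   0]), array([-40, -36, -32, -28, -24, -20, -16, -12,  -8,  -4,   0,   4,   8,
        12,  16,  20,  24,  28,  32,  36,  40]))
19253 [ 561.58270533 -353.29452477  150.01233062] [1174.38256007  299.76531426  599.8928686 ]
```

Emit:
send_rows(
  targets=[
    [0,0,-1,0,1],
    [0,0,-1,0,1],
    [0.5,-0.5,0,0.03,1],
    [0.5,-0.5,0,0.03,1],
    [0.5,-0.5,0,0.03,1],
    [0.5,-0.5,0,0.03,1],
  ],
)

```text
t: 1.4
tcp_pos: [228.9, -568.8, 302.8]
orientation: [[0.989, -0.147, 0.0], [-0.147, -0.989, -0.0], [0.0, 0.0, -1.0]]
contact_force: [0.1, -0.8, -0.2]
grip_width: 94.4
grip_force: 0.0
```

Run:
```python
import numpy as np
P=np.load('top0.npz')['P'];img=np.load('top0.npz')['img'].astype(int)
q=P.reshape(-1,3);c=img.reshape(-1,3)
n=np.array([-.7646,.0475,.6425]);n/=np.linalg.norm(n);ce=np.array([583.6,-188.3,59.6])
yv=np.cross([0,0,1.],-n);yv/=np.linalg.norm(yv);print('yv',yv);sx=np.cross(yv,n)
d=q-ce;r=d@n;s=d@sx;y=d@yv;ok=(q[:,0]>480)&(q[:,0]<720)&(q[:,1]>-320)&(q[:,1]<-50)&(q[:,2]>5)&(q[:,2]<130)
w=ok&(r>7)&(r<17);print('win r',np.median(r[w]))
h,e=np.histogram(y[w],bins=np.arange(-130,131,5));print(list(zip(e.astype(int),h)))
h,e=np.histogram(s[w],bins=np.arange(-80,81,4));print(list(zip(e.astype(int),h)))
for lo in range(16,44,4):
    k=ok&(r>lo)&(r<lo+4);print(lo,k.sum(),np.percentile(s[k],[5,50,95]).round(1) if k.sum() else 0, np.percentile(q[k][:,2],[5,50,95]).round() if k.sum() else 0)
for nm in('top','side'):
    q=np.load(nm+'0.npz')['P'].reshape(-1,3)
    for lo in range(170,520,50):
        for y0 in range(-320,240,40):
            k=(q[:,2]>lo)&(q[:,2]<lo+50)&(q[:,1]>y0)&(q[:,1]<y0+40)&(q[:,0]>400)&(q[:,0]<1000)
            if k.sum()>8: print(nm,lo,y0,np.percentile(q[k][:,0],2).round(),k.sum(),end=' | ')
        print()
```

```text
yv [ 0.06200445  0.99807587 -0.        ]
win r 11.484235533510791
[(np.int64(-130), np.int64(7)), (np.int64(-125), np.int64(6)), (np.int64(-120), np.int64(1)), (np.int64(-115), np.int64(0)), (np.int64(-110), np.int64(0)), (np.int64(-105), np.int64(0)), (np.int64(-100), np.int64(2)), (np.int64(-95), np.int64(5)), (np.int64(-90), np.int64(3)), (np.int64(-85), np.int64(20)), (np.int64(-80), np.int64(26)), (np.int64(-75), np.int64(32)), (np.int64(-70), np.int64(27)), (np.int64(-65), np.int64(26)), (np.int64(-60), np.int64(31)), (np.int64(-55), np.int64(23)), (np.int64(-50), np.int64(33)), (np.int64(-45), np.int64(16)), (np.int64(-40), np.int64(10)), (np.int64(-35), np.int64(9)), (np.int64(-30), np.int64(8)), (np.int64(-25), np.int64(5)), (np.int64(-20), np.int64(6)), (np.int64(-15), np.int64(7)), (np.int64(-10), np.int64(2)), (np.int64(-5), np.int64(7)), (np.int64(0), np.int64(23)), (np.int64(5), np.int64(28)), (np.int64(10), np.int64(30)), (np.int64(15), np.int64(27)), (np.int64(20), np.int64(29)), (np.int64(25), np.int64(33)), (np.int64(30), np.int64(23)), (np.int64(35), np.int64(29)),
[... 3655 characters left out ...]
e 320 -240 753.0 335 | side 320 -200 910.0 219 | side 320 -160 968.0 139 | side 320 -120 993.0 10 | side 320 -40 577.0 27 | side 320 0 564.0 60 | side 320 40 574.0 56 | side 320 80 591.0 15 | 
side 370 -200 922.0 18 | side 370 -160 953.0 53 | side 370 -120 983.0 37 | side 370 -40 588.0 34 | side 370 0 589.0 83 | side 370 40 595.0 152 | side 370 80 599.0 188 | side 370 120 631.0 131 | side 370 160 682.0 9 | 
side 420 -40 619.0 25 | side 420 0 619.0 98 | side 420 40 624.0 193 | side 420 80 645.0 402 | side 420 120 678.0 838 | side 420 160 703.0 329 | 
side 470 -120 720.0 53 | side 470 -80 727.0 295 | side 470 0 679.0 67 | side 470 40 688.0 315 | side 470 80 707.0 493 | side 470 120 747.0 176 |
```

Emit:
send_rows(
  targets=[
    [0.46,-0.67,0,0,0],
    [0.46,-0.67,0,0,0],
    [0.46,-0.67,0,0,0],
    [0.46,-0.67,0,0,0],
    [0.46,-0.67,0,0,0],
    [0.46,-0.67,0,0,0],
    [0.46,-0.67,0,0,0],
    [0.46,-0.67,0,0,0],
    [0.46,-0.67,0,0,0],
    [0.46,-0.67,0,0,0],
    [0,0,0,-0.026,0],
    [0,0,0,0,0],
  ],
)

```text
t: 2.4
tcp_pos: [450.2, -329.0, 302.5]
orientation: [[0.999, -0.053, 0.0], [-0.053, -0.999, 0.0], [0.0, -0.0, -1.0]]
contact_force: [0.1, -0.6, 0.1]
grip_width: 17.3
grip_force: 0.0
```

Run:
```python
from h import *
c=cap('wrist');save(c,'w1.png');np.savez('w1.npz',P=c['P'],img=c['img'])
print(env.observe()['tcp_pos'],np.array(c['tool_from_camera']).round(2))
for t in['viewer','dimmer','dimmer_tip']:
    for d in env.find_in('wrist',t):
        r=[int(x) for x in d['rect']];u=(r[0]+r[2])//2;v=(r[1]+r[3])//2;print(t,round(d['p'],2),r,c['P'][v,u].round())
```

```text
[ 449.01738444 -330.46911623  302.49064319] [[  -0.     -0.97   -0.23   66.06]
 [   1.     -0.     -0.      0.37]
 [   0.     -0.23    0.97 -160.55]
 [   0.      0.      0.      1.  ]]
viewer 0.69 [78, 29, 341, 147] [ 581. -189.   56.]
dimmer 0.66 [309, 63, 332, 105] [ 573. -332.   89.]
dimmer_tip 0.67 [313, 63, 333, 99] [ 575. -336.   92.]
```

View pics/w1.png

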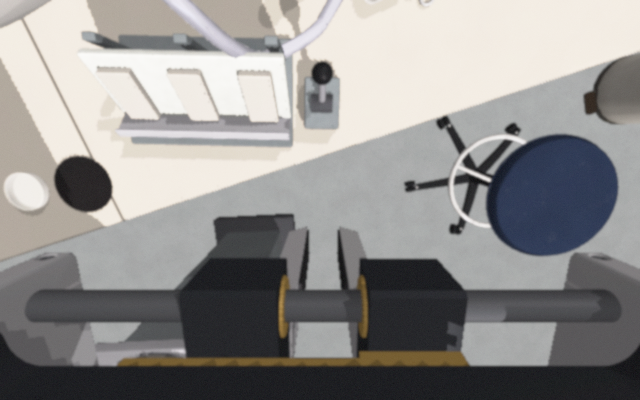

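The wrist view shows the lever ball at (322, 73), the windows at (130, 92), (191, 95) and (258, 97), and the lip strip at v≈130. The mat is at (83, 183) with a clear dish beside it at (26, 190).

```bash
cat > vf.py <<'E'
from h import *
def viewer(P,ball=None,verbose=True):
    q=P.reshape(-1,3);n=np.array([-.7646,.0475,.6425]);ce=np.array([583.6,-188.3,59.6])
    for _ in range(4):
        n/=np.linalg.norm(n);d=(q-ce)@n
        m=(abs(d)<3)&(q[:,1]>-310)&(q[:,1]<-60)&(q[:,2]>35)&(q[:,2]<100)&(q[:,0]<680)
        s=q[m];ce=s.mean(0);n=np.linalg.svd(s-ce)[2][2];n*=np.sign(n[2])
    yv=np.cross([0,0,1.],-n);yv/=np.linalg.norm(yv);sx=np.cross(yv,n)
    return n,ce,yv,sx,m.sum()
E
python3 - <<'E'
from vf import *
P=np.load('w1.npz')['P']
n,ce,yv,sx,k=viewer(P);print(n,ce,yv,k,np.degrees(np.arccos(n[2])))
q=P.reshape(-1,3);d=q-ce;r=d@n;s=d@sx;y=d@yv
ok=(q[:,1]>-315)&(q[:,1]<-50)&(q[:,2]>15)&(q[:,2]<130)&(q[:,0]<700)
w=ok&(r>9)&(r<15)&(s>-45);print('face r',np.median(r[w]),'s',np.percentile(s[w],[1,99]))
h,e=np.histogram(y[w],bins=np.arange(-120,131,3));print([(int(a),int(b)) for a,b in zip(e,h) if b>2])
for lo in range(12,40,3):
    k=ok&(r>lo)&(r<lo+3)&(s<-40)&(q[:,2]>20);print(lo,k.sum(),np.percentile(s[k],[5,25,50,75,95]).round(1) if k.sum() else 0)
b=q[(abs(q[:,1]+334)<25)&(q[:,2]>75)&(q[:,0]>540)&(q[:,0]<640)];print(len(b),b.min(0),b.max(0),b.mean(0))
A=np.c_[2*b,np.ones(len(b))];x=np.linalg.lstsq(A,(b**2).sum(1),rcond=None)[0];print('ball',x[:3],np.sqrt(x[3]+x[:3]@x[:3]))
t=np.median(b[b[:,2]>b[:,2].max()-6],0);print(t)
k=(abs(q[:,1]-52)<70)&(abs(q[:,0]-462)<70);z=q[k];m=z[(z[:,2]>1.5)&(z[:,2]<6)];print('mat',m.mean(0),m.min(0),m.max(0))
E
```

```text
[-0.75723859  0.05630926  0.65070653] [ 594.91975506 -180.43692229   72.55702657] [ 0.07415658  0.99724661 -0.        ] 5698 49.40510744239446
face r 11.862928025501684 s [-44.26652819  60.54428449]
[(-96, 24), (-93, 88), (-90, 82), (-87, 80), (-84, 84), (-81, 80), (-78, 82), (-75, 82), (-72, 81), (-69, 84), (-66, 81), (-63, 86), (-60, 79), (-57, 75), (-54, 4), (-51, 31), (-48, 71), (-45, 57), (-42, 34), (-39, 23), (-36, 12), (-33, 6), (-12, 38), (-9, 95), (-6, 79), (-3, 85), (0, 83), (3, 78), (6, 85), (9, 84), (12, 82), (15, 85), (18, 85), (21, 85), (24, 81), (27, 66), (72, 48), (75, 108), (78, 85), (81, 80), (84, 77), (87, 80), (90, 87), (93, 80), (96, 90), (99, 81), (102, 84), (105, 86), (108, 85), (111, 56), (114, 4)]
12 541 [-74.  -73.  -72.  -50.5 -41.5]
15 277 [-74.  -73.4 -72.9 -72.5 -71.9]
18 273 [-74.1 -73.4 -73.  -72.6 -72.1]
21 287 [-74.3 -73.5 -73.1 -72.6 -72. ]
24 180 [-73.9 -73.3 -72.9 -72.5 -72. ]
27 17 [-70.8 -69.6 -69.1 -68.7 -68.5]
30 522 [-79.8 -74.7 -69.2 -68.2 -67.5]
33 720 [-79.4 -76.7 -73.6 -70.7 -68.3]
36 0 0
39 0 0
408 [ 572.14031729 -347.26411137   83.07860678] [ 596.88659084 -322.19412782   98.82322338] [ 583.83719742 -334.66013815   93.3869973 ]
ball [ 585.07307155 -334.70319911   85.30257584] 12.522365806382492
[ 584.36167701 -334.74325698   95.57604126]
mat [458.02044733  52.38429372   2.31871231] [413.12053762   4.75538559   1.50237353] [513.09921274 121.88556626   5.98986338]
```

Emit:
send_rows(
  targets=[
    [0.84,-0.02,0,0,0],
    [0.84,-0.02,0,0,0],
    [0.84,-0.02,0,0,0],
    [0.84,-0.02,0,0,0],
    [0.84,-0.02,0,0,0],
    [0,0,0,0.0067,0],
    [0,0,0.88,0,0],
    [0,0,0.88,0,0],
    [0,0,0.88,0,0],
    [0,0,0.88,0,0],
    [0,0,0.88,0,0],
    [0,0,0.88,0,0],
    [0,0,0,0,0],
  ],
)

```text
t: 3.68
tcp_pos: [612.6, -336.3, 84.3]
orientation: [[0.996, -0.084, -0.009], [-0.084, -0.996, 0.004], [-0.009, -0.003, -1.0]]
contact_force: [-0.7, 0.0, -1.7]
grip_width: 0.3
grip_force: 0.0
```

Emit:
send_rows(
  targets=[
    [-0.3,0,0,0,0],
    [-0.3,0,0,0,0],
    [-0.3,0,0,0,0],
    [-0.3,0,0,0,0],
  ],
)

```text
t: 4.02
tcp_pos: [569.2, -334.0, 93.6]
orientation: [[0.996, -0.084, 0.002], [-0.084, -0.996, -0.001], [0.002, 0.001, -1.0]]
contact_force: [1.5, 0.0, 0.5]
grip_width: 0.7
grip_force: 0.6
```

Emit:
send_rows(
  targets=[
    [-0.2,0,0,0,0],
    [-0.2,0,0,0,0],
    [-0.2,0,0,0,0],
  ],
)

```text
t: 4.27
tcp_pos: [545.0, -331.5, 92.4]
orientation: [[0.997, -0.082, 0.001], [-0.082, -0.997, -0.001], [0.001, 0.001, -1.0]]
contact_force: [2.0, -0.2, -1.1]
grip_width: 0.5
grip_force: 0.8
```

Emit:
send_rows(
  targets=[
    [-0.15,0,0,0,0],
    [-0.15,0,0,0,0],
  ],
)

```text
t: 4.43
tcp_pos: [539.2, -330.6, 92.9]
orientation: [[0.997, -0.08, 0.013], [-0.08, -0.997, -0.003], [0.013, 0.002, -1.0]]
contact_force: [57.8, -12.7, -41.3]
grip_width: 0.5
grip_force: 29.4
```

Run:
```python
from h import *
for n in('side','top'):
    c=cap(n);q=c['P'].reshape(-1,3);i=c['img'].reshape(-1,3)
    b=q[(abs(q[:,1]+334)<18)&(q[:,2]>62)&(q[:,2]<101)&(q[:,0]>470)&(q[:,0]<610)&(i.max(1)<60)];print(len(b),b.min(0),b.max(0),b.mean(0)) if len(b) else 0
    save(c,n+'1.png')
print(env.observe()['tcp_pos'])
```

```text
16 [ 506.25906581 -332.98968089   75.25242276] [ 526.96853857 -316.51153723   93.67643223] [ 517.02883079 -322.33749969   83.66081783]
23 [ 509.6745517  -333.04593      77.79586284] [ 519.87795172 -317.41893565   95.28703283] [ 515.20650607 -325.14493294   88.99336373]
[ 539.85631352 -330.38352791   93.2918949 ]
```

Emit:
send_rows(
  targets=[
    [0.3,0,0,0,0],
    [0,0,-0.9,0,0],
    [0,0,-0.9,0,0],
    [0,0,-0.9,0,0.3],
    [0,0,-0.9,0,1],
    [-0.8,0,-0.6,0,1],
    [-0.9,0,-0.5,0,1],
    [-0.9,-0.2,0,0,1],
  ],
)

```text
t: 5.2
tcp_pos: [441.8, -315.9, 283.1]
orientation: [[0.997, -0.083, 0.004], [-0.083, -0.997, -0.003], [0.004, 0.002, -1.0]]
contact_force: [0.2, -0.1, 0.7]
grip_width: 30.4
grip_force: 0.0
```

Emit:
send_rows(
  targets=[
    [-0.05,-0.88,0,-0.02,1],
    [-0.05,-0.88,0,0,1],
    [-0.05,-0.88,0,0,1],
    [-0.05,-0.88,0,0,1],
    [-0.05,-0.88,0,0,1],
    [-0.05,-0.88,0,0,1],
    [-0.05,-0.88,0,0,1],
    [-0.05,-0.88,0,0,1],
    [-0.05,-0.88,0,0,1],
    [-0.05,-0.88,0,0,1],
    [-0.05,-0.88,0,0,1],
    [-0.05,-0.88,0,0,1],
    [-0.05,-0.88,0,0,1],
    [-0.05,-0.88,0,0,1],
    [-0.05,-0.88,0,0,1],
    [0,0,0,0,1],
    [0,0,0,0,1],
  ],
)

```text
t: 6.62
tcp_pos: [423.6, 215.5, 279.3]
orientation: [[1.0, -0.016, -0.0], [-0.016, -1.0, 0.0], [-0.0, -0.0, -1.0]]
contact_force: [0.0, -1.0, 0.2]
grip_width: 94.1
grip_force: 0.0
```

```bash
cat >> h.py <<'E'
def objs(c):
    "tiles (yaw of long side) and dishes from depth: blobs 3..18 mm above bench"
    P=c['P'];z=P[...,2];m=((z>3.5)&(z<19)&(P[...,0]>250)&(P[...,0]<640)&(P[...,1]>-20)&(P[...,1]<640)).astype('u1')
    m=cv2.morphologyEx(m,cv2.MORPH_OPEN,np.ones((3,3),'u1'));k,L,st,_=cv2.connectedComponentsWithStats(m)
    for i in range(1,k):
        if st[i,4]<60: continue
        p=P[L==i];h=np.percentile(p[:,2],80);p=p[abs(p[:,2]-h)<2.5];col=np.median(c['img'][L==i],0)
        (cx,cy),(w,hh),a=cv2.minAreaRect(p[:,:2].astype('f4'))
        if w<hh: w,hh,a=hh,w,a+90
        print('blob',(round(cx,1),round(cy,1)),'size',round(w),round(hh),'ang',round((a+90)%180-90,1),'z',round(h,1),'n',len(p),col,'px',st[i,:4])
E
python3 - <<'E'
from h import *
c=cap('wrist');save(c,'w2.png');print(env.observe()['tcp_pos'],env.observe()['orientation'][:,0]);objs(c)
E
```

```text
[423.97266044 213.98893415 279.23746355] [ 9.99843096e-01 -1.77073529e-02 -4.82195526e-04]
blob (610.5, 563.0) size 55 23 ang -26.5 z 14.0 n 127 [146. 134. 132.] px [42 19 29 43]
blob (535.4, 229.4) size 90 58 ang 54.9 z 9.5 n 2759 [161. 155. 150.] px [274  62  75  73]
blob (533.6, 332.7) size 90 58 ang 55.4 z 9.6 n 2738 [219. 211. 203.] px [200  65  75  73]
blob (547.4, 452.0) size 60 59 ang 88.8 z 12.2 n 1630 [227. 223. 220.] px [126  69  47  47]
blob (448.4, 602.4) size 98 74 ang -0.7 z 18.0 n 954 [216.  193.  150.5] px [ 18 132  66  70]
blob (452.6, 136.0) size 61 58 ang 88.9 z 11.9 n 1397 [227. 223. 220.] px [357 138  43  42]
blob (423.4, 387.7) size 60 59 ang -15.1 z 12.1 n 1327 [227. 223. 220.] px [184 161  43  41]
blob (409.5, 235.6) size 59 59 ang 44.1 z 12.0 n 1295 [214.  43.  41.] px [289 169  41  41]
blob (337.3, 470.6) size 61 60 ang -67.4 z 12.1 n 1170 [242. 217.  65.] px [137 219  42  39]
blob (320.5, 567.3) size 59 29 ang 89.2 z 12.0 n 561 [203.  40.  38.] px [ 78 240  42  19]
```

View pics/w2.png

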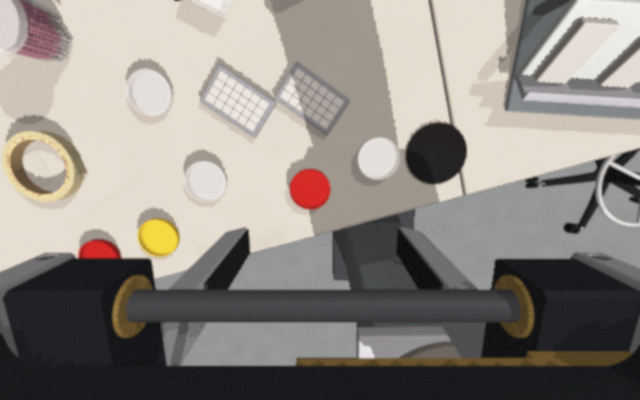

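Emit:
send_rows(
  targets=[
    [0.25,0.65,0,0,0.9],
    [0.25,0.65,0,0,0.9],
    [0.25,0.64,0,0,0.9],
    [0,0,0.9,0,0.9],
    [0,0,0.9,0,0.9],
    [0,0,0.9,0,0.9],
    [0,0,0.9,0,0.9],
    [0,0,0.9,0,0.9],
    [0,0,0.9,0,0.9],
    [0,0,0.4,0,0.9],
    [0,0,0,0,0.9],
    [0,0,0,0,0.9],
  ],
  squeeze=15,
)

```text
t: 7.67
tcp_pos: [452.5, 134.8, 47.3]
orientation: [[1.0, -0.02, -0.001], [-0.02, -1.0, -0.001], [-0.001, 0.001, -1.0]]
contact_force: [0.3, 0.7, 1.0]
grip_width: 84.9
grip_force: 0.0
```

Run:
```python
from h import *
c=cap('wrist');print(env.observe()['tcp_pos'],env.observe()['orientation'][:,0]);objs(c)
P=c['P'];i=c['img'];k=(i.max(-1)<45)&(P[...,2]>1)&(P[...,2]<6)&(abs(P[...,1]-52)<60)&(abs(P[...,0]-460)<60)
p=P[k][:,:2].astype('f4');print('mat',cv2.minEnclosingCircle(p),cv2.minAreaRect(p))
c=cap('top')
P=c['P'];i=c['img'];k=(i.max(-1)<60)&(P[...,2]>-3)&(P[...,2]<8)&(abs(P[...,1]-52)<60)&(abs(P[...,0]-460)<60)
p=P[k][:,:2].astype('f4');print('mat',cv2.minEnclosingCircle(p),p.mean(0))
P=np.load('w1.npz')['P'];i=np.load('w1.npz')['img'];k=(i.max(-1)<60)&(P[...,2]>-3)&(P[...,2]<8)&(abs(P[...,1]-52)<60)&(abs(P[...,0]-460)<60)
p=P[k][:,:2].astype('f4');print('mat w1',cv2.minEnclosingCircle(p),p.mean(0))
```

```text
[453.29076392 135.21295906  48.23988364] [ 9.99802012e-01 -1.98907492e-02  5.43598964e-04]
blob (535.8, 228.8) size 90 58 ang 54.9 z 9.3 n 12943 [183. 176. 168.] px [ 92  27 165 156]
blob (526.7, 321.7) size 66 59 ang 55.1 z 9.3 n 7618 [222. 217. 210.] px [  0  55 101 134]
blob (452.8, 135.8) size 60 60 ang -36.3 z 11.8 n 5664 [240. 236. 233.] px [278 186  87  85]
blob (434.7, 361.7) size 16 9 ang -11.7 z 11.3 n 199 [199. 194. 188.] px [  0 241  20  31]
blob (429.2, 238.9) size 38 25 ang -44.9 z 11.7 n 1059 [228.  46.  44.] px [161 247  50  43]
mat ((457.98870849609375, 50.27165222167969), 43.4019889831543) ((462.1948547363281, 48.59785461425781), (86.50880432128906, 77.28721618652344), 70.03832244873047)
mat ((469.16455078125, 37.76030349731445), 40.25691604614258) [474.87903   26.894852]
mat w1 ((458.11273193359375, 48.48414611816406), 43.32638931274414) [459.1541   48.46679]
```

Emit:
send_rows(
  targets=[
    [0,0,0.4,0,0.9],
    [0,0,0.25,0,0.9],
    [0,0,0,0,0],
    [0,0,0,0,0],
    [0,0,0,0,0],
    [0,0,0,0,0],
    [0,0,0,0,0],
  ],
  squeeze=15,
)

```text
t: 8.35
tcp_pos: [453.2, 136.0, 22.0]
orientation: [[1.0, -0.019, 0.001], [-0.019, -1.0, 0.0], [0.001, -0.0, -1.0]]
contact_force: [-0.9, -0.8, 5.9]
grip_width: 59.8
grip_force: 15.0
```

Emit:
send_rows(
  targets=[
    [0,0,-0.6,0,0],
    [0,0,-0.9,0,0],
    [0.05,0.5,-0.9,0,0],
    [0,0,0,0,0],
  ],
)

```text
t: 8.68
tcp_pos: [457.2, 114.4, 122.8]
orientation: [[1.0, -0.02, 0.007], [-0.02, -1.0, 0.0], [0.007, -0.0, -1.0]]
contact_force: [2.4, -0.2, 0.1]
grip_width: 60.0
grip_force: 15.0
```

```bash
cat >> h.py <<'E'
def mat(c):
    P=c['P'];i=c['img'];k=((i.max(-1)<50)&(P[...,2]>-1)&(P[...,2]<8)&(abs(P[...,1]-50)<60)&(abs(P[...,0]-460)<60)).astype('u1')
    cs=cv2.findContours(k,cv2.RETR_EXTERNAL,cv2.CHAIN_APPROX_NONE)[0];q=max(cs,key=len)[:,0]
    p=P[q[:,1],q[:,0],:2];p=p[np.isfinite(p).all(1)]
    for _ in range(5):
        x=np.linalg.lstsq(np.c_[2*p,np.ones(len(p))],(p**2).sum(1),rcond=None)[0];R=np.sqrt(x[2]+x[:2]@x[:2]);e=abs(np.hypot(*(p-x[:2]).T)-R);
        if e.max()<2: break
        p=p[e<max(1.5,np.percentile(e,85))]
    print('mat',x[:2].round(1),'R',R.round(1),len(p))
E
python3 - <<'E'
from h import *
c=cap('wrist');o=env.observe();print(o['tcp_pos'],o['orientation'][:,0],o['grip_width'],o['grip_force']);mat(c);save(c,'w3.png')
E
```

```text
[456.42172367 114.75946155 120.45551765] [ 0.99975678 -0.02133979  0.00556745] 59.73726781067842 14.999782741069794
mat [458.5  49.8] R 42.1 144
```

View pics/w3.png

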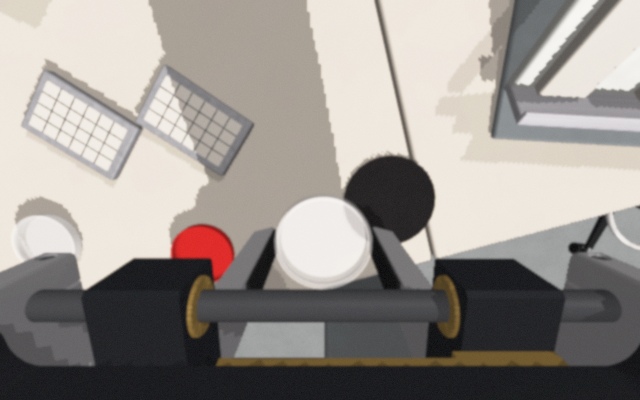

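Emit:
send_rows(
  targets=[
    [0.05,0.8,0,0,0],
    [0.05,0.84,0,0,0],
    [0,0,0.8,0,0],
    [0,0,0.8,0,0],
    [0,0,0.4,0,0],
    [0,0,0.26,0,0],
    [0,0,0,0,0],
    [0,0,0,0,0],
  ],
)

```text
t: 9.4
tcp_pos: [456.9, 50.7, 26.8]
orientation: [[1.0, -0.018, -0.001], [-0.018, -1.0, 0.0], [-0.001, -0.0, -1.0]]
contact_force: [-0.7, 0.2, -0.4]
grip_width: 59.6
grip_force: 15.0
```

Emit:
send_rows(
  targets=[
    [0.05,0.04,0.02,0,0],
    [0,0,0.02,0,0],
    [0,0,0,0,0],
    [0,0,0,0,0.8],
    [0,0,0,0,0.85],
    [0,0,0,0,0.85],
    [0,0,-0.5,0,0.85],
    [0,0,-0.9,0,0.85],
    [0,0,-0.9,0,0.85],
    [0,0,-0.9,0,0.85],
    [0,0,-0.5,0,0.85],
    [0,0,0,0,0.85],
    [0,0,0,0,0.85],
  ],
)

```text
t: 10.48
tcp_pos: [459.7, 48.4, 174.4]
orientation: [[1.0, -0.019, 0.003], [-0.019, -1.0, -0.0], [0.003, 0.0, -1.0]]
contact_force: [-0.5, 0.5, -0.8]
grip_width: 79.9
grip_force: 0.0
```

Run:
```python
from h import *
c=cap('wrist');o=env.observe();print(o['tcp_pos'],o['orientation'][:,0],o['grip_width']);mat(c);objs(c)
```

```text
[459.06092933  48.31760348 173.32710864] [ 9.99818140e-01 -1.90605053e-02  6.19671203e-04] 79.92177006352796
mat [458.3  49.9] R 42.1 209
blob (535.0, 279.9) size 207 96 ang -89.2 z 9.4 n 9188 [185. 181. 183.] px [  8  80 195  96]
blob (458.7, 49.0) size 60 60 ang -1.4 z 14.9 n 2298 [210. 205. 202.] px [295 168  55  55]
blob (423.8, 387.8) size 62 59 ang 89.9 z 11.9 n 2136 [234. 231. 228.] px [  0 205  60  51]
blob (412.9, 234.9) size 61 54 ang 85.8 z 11.9 n 1918 [222.   43.   41.5] px [136 214  55  47]
```

Emit:
send_rows(
  targets=[
    [-0.1,-0.85,0,0,0.9],
    [-0.1,-0.85,0,0,0.9],
    [-0.1,-0.85,0,0,0.9],
    [-0.1,-0.85,0,0,0.9],
    [-0.1,-0.85,0,0,0.9],
    [-0.1,-0.85,0,0,0.9],
    [-0.1,-0.85,0,0,0.9],
    [-0.1,-0.85,0,0,0.9],
    [-0.1,-0.85,0,0,0.9],
    [-0.12,-0.82,0,0,0.9],
    [0,0,0.9,0,0.9],
    [0,0,0.9,0,0.9],
    [0,0,0.7,0,0.9],
    [0,0,0,0,0.9],
    [0,0,0,0,0.9],
  ],
)

```text
t: 11.78
tcp_pos: [423.2, 387.6, 71.7]
orientation: [[1.0, -0.017, -0.003], [-0.017, -1.0, -0.003], [-0.003, 0.003, -1.0]]
contact_force: [0.6, -0.1, 1.3]
grip_width: 84.7
grip_force: 0.0
```

Run:
```python
from h import *
c=cap('wrist');o=env.observe();print(o['tcp_pos'],o['orientation'][:,0],o['grip_width']);objs(c)
```

```text
[424.18201178 388.39689091  73.44158108] [ 0.99983969 -0.01787314 -0.00107259] 84.71806762042995
blob (546.5, 452.3) size 61 59 ang -89.3 z 12.0 n 6808 [202. 196. 191.] px [179   0  92  96]
blob (533.6, 332.9) size 90 58 ang 55.4 z 9.3 n 11082 [192. 185. 178.] px [323   0 150 137]
blob (535.4, 229.4) size 90 59 ang 55.4 z 9.2 n 11057 [134. 129. 124.] px [469   0 152 132]
blob (442.3, 596.4) size 100 61 ang -15.8 z 17.9 n 3236 [196. 178. 140.] px [  0 125  96 134]
blob (423.6, 388.3) size 60 60 ang -72.9 z 11.8 n 4596 [201. 195. 192.] px [283 180  78  77]
blob (414.0, 235.7) size 61 51 ang 88.4 z 11.6 n 4071 [183.  33.  31.] px [473 195  83  64]
blob (320.8, 465.0) size 48 28 ang 88.8 z 11.7 n 1185 [210. 176.  54.] px [207 323  56  28]
```

Emit:
send_rows(
  targets=[
    [0,0,0.7,0,0.9],
    [0,0,0.6,0,0.9],
    [0,0,0,0,0.9],
    [0,0,0,0,0],
    [0,0,0,0,0],
    [0,0,0,0,0],
    [0,0,0,0,0],
    [0,0,0,0,0],
    [0,0,-0.5,0,0],
    [0,0,-0.8,0,0],
    [0,0,-0.8,0,0],
    [0,0,-0.4,0,0],
    [0,0,0,0,0],
  ],
  squeeze=20,
)

```text
t: 12.92
tcp_pos: [426.3, 389.6, 125.8]
orientation: [[1.0, -0.019, 0.005], [-0.019, -1.0, 0.004], [0.005, -0.004, -1.0]]
contact_force: [-0.1, 0.5, 0.3]
grip_width: 59.5
grip_force: 20.0
```

Emit:
send_rows(
  targets=[
    [0.05,0.4,0,0,0],
    [0.1,0.8,0,0,0],
    [0.1,0.8,0,0,0],
    [0.1,0.8,0,0,0],
    [0.1,0.8,0,0,0],
    [0.1,0.8,0,0,0],
    [0.1,0.8,0,0,0],
    [0.1,0.8,0,0,0],
    [0.1,0.8,0,0,0],
    [0.1,0.8,0,0,0],
    [0.08,0.65,0,0,0],
    [0,0,0,0,0],
    [0,0,0,0,0],
    [0,0,0,0,0],
  ],
)

```text
t: 14.08
tcp_pos: [459.3, 57.5, 121.0]
orientation: [[1.0, -0.019, -0.001], [-0.019, -1.0, 0.0], [-0.001, -0.0, -1.0]]
contact_force: [-0.4, -0.1, -0.7]
grip_width: 60.1
grip_force: 20.0
```

Run:
```python
from h import *
c=cap('wrist');o=env.observe();print(o['tcp_pos'],o['orientation'][:,0],o['grip_width'],o['grip_force']);
q=c['P'].reshape(-1,3);k=(abs(q[:,0]-o['tcp_pos'][0])<45)&(abs(q[:,1]-o['tcp_pos'][1])<29)&(q[:,2]>80)&(q[:,2]<130);p=q[k];z=np.median(p[:,2]);p=p[abs(p[:,2]-z)<4];print(len(p),cv2.minEnclosingCircle(p[:,:2].astype('f4')),z,np.linalg.lstsq(np.c_[p[:,:2],np.ones(len(p))],p[:,2],rcond=None)[0])
```

```text
[459.37775978  57.97183648 121.04440716] [ 9.99837622e-01 -1.80149832e-02 -4.34780088e-04] 59.70145633416285 19.99992460012436
7092 ((457.28436279296875, 57.41683578491211), 30.618480682373047) 109.35236462212515 [-4.03531629e-03 -9.42747299e-04  1.11252908e+02]
```

Emit:
send_rows(
  targets=[
    [0,0.22,0.5,0,0],
    [0,0,0.8,0,0],
    [0,0,0.5,0,0],
    [0,0,0.2,0,0],
    [0,0,0,0,0],
    [0,0,0,0,0],
  ],
)

```text
t: 14.63
tcp_pos: [459.6, 49.4, 41.6]
orientation: [[1.0, -0.017, -0.0], [-0.017, -1.0, 0.0], [-0.0, -0.0, -1.0]]
contact_force: [0.1, 0.5, 0.4]
grip_width: 60.1
grip_force: 20.0
```

Emit:
send_rows(
  targets=[
    [0,0,0.02,0,0],
    [0,0,0.02,0,0],
    [0,0,0,0,0],
  ],
)

```text
t: 14.88
tcp_pos: [460.1, 48.6, 40.5]
orientation: [[1.0, -0.019, 0.002], [-0.019, -1.0, 0.0], [0.002, -0.0, -1.0]]
contact_force: [-0.2, -0.0, -0.2]
grip_width: 59.8
grip_force: 20.0
```

Emit:
send_rows(
  targets=[
    [0,0,0.03,0,0],
    [0,0,0.03,0,0],
    [0,0,0,0,0],
  ],
)

```text
t: 15.13
tcp_pos: [459.8, 48.5, 37.4]
orientation: [[1.0, -0.019, 0.001], [-0.019, -1.0, 0.0], [0.001, -0.0, -1.0]]
contact_force: [0.8, 1.0, 2.0]
grip_width: 60.2
grip_force: 2.0
```

Emit:
send_rows(
  targets=[
    [0,0,0,0,0.8],
    [0,0,0,0,0.85],
    [0,0,0,0,0.85],
    [0,0,-0.5,0,0.85],
    [0,0,-0.9,0,0.85],
    [0,0,-0.9,0,0.85],
    [0,0,-0.9,0,0.85],
    [0,0,-0.4,0,0.85],
    [0,0,0,0,0.85],
    [0,0,0,0,0.85],
  ],
)

```text
t: 15.97
tcp_pos: [459.9, 48.4, 182.0]
orientation: [[1.0, -0.019, 0.002], [-0.019, -1.0, 0.0], [0.002, -0.0, -1.0]]
contact_force: [-0.6, -0.4, -0.4]
grip_width: 79.6
grip_force: 0.0
```

```bash
sed -i 's/(z<19)/(z<46)/' h.py
python3 - <<'E'
from h import *
c=cap('wrist');o=env.observe();print(o['tcp_pos'],o['orientation'][:,0],o['grip_width']);objs(c)
E
```

```text
[459.29895316  48.36445127 180.95768119] [ 9.99821144e-01 -1.89124377e-02 -8.24544520e-07] 79.60609312813547
blob (535.7, 228.7) size 90 58 ang 54.9 z 9.5 n 4393 [165. 159. 152.] px [109  81  96  91]
blob (533.9, 332.2) size 91 58 ang 55.5 z 9.5 n 4378 [219. 212. 203.] px [15 85 98 90]
blob (457.7, 48.6) size 60 60 ang 87.5 z 27.6 n 2368 [244. 241. 240.] px [295 167  56  58]
blob (411.1, 234.9) size 61 57 ang 81.7 z 11.9 n 1917 [221.  43.  41.] px [140 212  54  49]
```

Emit:
send_rows(
  targets=[
    [0.08,-0.42,0,0,0.9],
    [0.16,-0.84,0,0,0.9],
    [0.16,-0.84,0,0,0.9],
    [0.16,-0.84,0,0,0.9],
    [0.16,-0.84,0,0,0.9],
    [0.16,-0.84,0,0,0.9],
    [0.16,-0.84,0,0,0.9],
    [0.16,-0.84,0,0,0.9],
    [0.16,-0.84,0,0,0.9],
    [0.16,-0.84,0,0,0.9],
    [0.16,-0.84,0,0,0.9],
    [0.16,-0.84,0,0,0.9],
    [0.16,-0.5,0,0,0.9],
    [0,0,0.9,0,0.9],
    [0,0,0.9,0,0.9],
    [0,0,0.8,0,0.9],
    [0,0,0,0,0.9],
    [0,0,0,0,0.9],
  ],
)

```text
t: 17.52
tcp_pos: [545.7, 452.4, 74.8]
orientation: [[1.0, -0.018, -0.004], [-0.018, -1.0, -0.003], [-0.004, 0.003, -1.0]]
contact_force: [0.8, 1.2, 1.1]
grip_width: 84.8
grip_force: 0.0
```

Run:
```python
from h import *
c=cap('wrist');o=env.observe();print(o['tcp_pos'],o['orientation'][:,0],o['grip_width']);objs(c)
```

```text
[546.81686283 453.46527982  77.15221795] [ 0.99982792 -0.01850295 -0.00133458] 84.78180895826846
blob (627.3, 558.0) size 22 8 ang 18.7 z 33.8 n 83 [95. 77. 80.] px [144  92  46  37]
blob (614.0, 551.8) size 5 1 ang -84.2 z 34.5 n 14 [131.  99. 105.] px [165 130  28   5]
blob (610.1, 553.0) size 2 2 ang 63.1 z 33.0 n 17 [126. 100. 103.] px [164 136  27   6]
blob (598.1, 561.4) size 19 7 ang -29.5 z 36.3 n 78 [117.  88.  94.] px [144 143  45  28]
blob (535.5, 229.9) size 91 58 ang 54.7 z 9.1 n 6305 [129. 124. 119.] px [533 165 107  99]
blob (534.0, 333.1) size 90 58 ang 55.1 z 9.1 n 6939 [185. 179. 172.] px [405 170 131 104]
blob (547.6, 452.3) size 60 60 ang 14.5 z 11.8 n 4510 [202. 196. 192.] px [284 178  78  76]
```

Emit:
send_rows(
  targets=[
    [0.02,0.03,0,0,0.9],
    [0,0,0,-0.034,0.9],
    [0,0,0,-0.034,0.9],
    [0,0,0,-0.034,0.9],
    [0,0,0,-0.034,0.9],
    [0,0,0,-0.034,0.9],
    [0,0,0.7,0,0.9],
    [0,0,0.68,0,0.9],
    [0,0,0,0,0.9],
    [0,0,0,0,0],
    [0,0,0,0,0],
    [0,0,0,0,0],
    [0,0,0,0,0],
    [0,0,0,0,0],
  ],
  squeeze=20,
)

```text
t: 18.73
tcp_pos: [548.7, 452.8, 24.0]
orientation: [[0.87, 0.493, 0.002], [0.493, -0.87, 0.001], [0.002, -0.0, -1.0]]
contact_force: [-0.2, -0.9, 10.5]
grip_width: 59.8
grip_force: 20.0
```

Emit:
send_rows(
  targets=[
    [0,0,-0.5,0,0],
    [0,0,-0.8,0,0],
    [0,0,-0.8,0,0],
    [0,0,-0.7,0.034,0],
    [0,0,0,0.034,0],
    [0,0,0,0.034,0],
    [0,0,0,0.034,0],
    [0,0,0,0.034,0],
    [0,0,0,0,0],
    [0,0,0,0,0],
  ],
)

```text
t: 19.57
tcp_pos: [547.9, 452.4, 134.8]
orientation: [[1.0, -0.015, 0.001], [-0.015, -1.0, 0.0], [0.001, -0.0, -1.0]]
contact_force: [-0.4, 0.0, 0.2]
grip_width: 59.9
grip_force: 20.0
```

Emit:
send_rows(
  targets=[
    [-0.16,0.5,0,0,0],
    [-0.16,0.8,0,0,0],
    [-0.16,0.8,0,0,0],
    [-0.16,0.8,0,0,0],
    [-0.16,0.8,0,0,0],
    [-0.16,0.8,0,0,0],
    [-0.16,0.8,0,0,0],
    [-0.16,0.8,0,0,0],
    [-0.16,0.8,0,0,0],
    [-0.16,0.8,0,0,0],
    [-0.16,0.8,0,0,0],
    [-0.16,0.8,0,0,0],
    [-0.16,0.8,0,0,0],
    [0,0,0,0,0],
    [0,0,0,0,0],
    [0,0,0,0,0],
  ],
)

```text
t: 20.9
tcp_pos: [457.5, 50.1, 134.5]
orientation: [[1.0, -0.016, 0.001], [-0.016, -1.0, 0.0], [0.001, -0.0, -1.0]]
contact_force: [-0.7, 0.1, 0.0]
grip_width: 59.7
grip_force: 20.0
```

Run:
```python
from h import *
c=cap('wrist');o=env.observe();print(o['tcp_pos'],o['orientation'][:,0],o['grip_width'],o['grip_force']);
q=c['P'].reshape(-1,3);k=(abs(q[:,0]-o['tcp_pos'][0])<45)&(abs(q[:,1]-o['tcp_pos'][1])<29)&(q[:,2]>80)&(q[:,2]<130);p=q[k];z=np.median(p[:,2]);p=p[abs(p[:,2]-z)<4];print(len(p),cv2.minEnclosingCircle(p[:,:2].astype('f4')),z,np.linalg.lstsq(np.c_[p[:,:2],np.ones(len(p))],p[:,2],rcond=None)[0])
objs(c)
```

```text
[457.52987062  50.6391377  134.3729975 ] [ 9.99873556e-01 -1.58895654e-02  6.27681761e-04] 59.726164058200204 19.999989867210388
7039 ((455.82318115234375, 50.32681655883789), 30.796592712402344) 121.6893017281983 [-3.86465404e-03  4.85894691e-04  1.23426162e+02]
blob (535.7, 228.8) size 90 58 ang 54.9 z 9.4 n 6056 [171. 164. 157.] px [ 74  69 115 106]
blob (529.7, 326.0) size 77 59 ang 55.2 z 9.4 n 4311 [218. 211. 202.] px [ 0 80 80 99]
blob (473.5, 47.9) size 60 29 ang 86.2 z 27.6 n 1179 [244. 242. 241.] px [292 170  65  37]
blob (418.5, 236.2) size 61 42 ang -82.7 z 11.9 n 1855 [221.  43.  41.] px [113 221  63  45]
```

Emit:
send_rows(
  targets=[
    [0.04,0.04,0.5,0,0],
    [0,0,0.8,0,0],
    [0,0,0.5,0,0],
    [0,0,0.18,0,0],
    [0,0,0,0,0],
    [0,0,0,0,0],
  ],
)

```text
t: 21.45
tcp_pos: [459.0, 49.0, 55.3]
orientation: [[1.0, -0.017, -0.0], [-0.017, -1.0, 0.0], [-0.0, -0.0, -1.0]]
contact_force: [-0.0, 0.7, 0.4]
grip_width: 59.8
grip_force: 20.0
```

Emit:
send_rows(
  targets=[
    [0,0,0.04,0,0],
    [0,0,0.02,0,0],
    [0,0,0,0,0],
  ],
)

```text
t: 21.7
tcp_pos: [459.2, 48.2, 53.2]
orientation: [[1.0, -0.019, 0.001], [-0.019, -1.0, 0.0], [0.001, -0.0, -1.0]]
contact_force: [0.1, -0.5, -0.4]
grip_width: 59.8
grip_force: 20.0
```

Emit:
send_rows(
  targets=[
    [0,0,0.03,0,0],
    [0,0,0,0,0],
    [0,0,0,0,0],
  ],
)

```text
t: 21.95
tcp_pos: [458.8, 48.1, 51.5]
orientation: [[1.0, -0.019, 0.0], [-0.019, -1.0, 0.0], [0.0, -0.0, -1.0]]
contact_force: [-0.7, -0.6, -0.2]
grip_width: 59.5
grip_force: 20.0
```

Emit:
send_rows(
  targets=[
    [0,0,0,0,0.8],
    [0,0,0,0,0.85],
    [0,0,0,0,0.85],
    [0,0,-0.5,0,0.85],
    [0,0,-0.9,0,0.85],
    [0,0,-0.9,0,0.85],
    [0,0,-0.9,0,0.85],
    [0,0,-0.4,0,0.85],
    [0,0,0,0,0.85],
    [0,0,0,0,0.85],
  ],
)

```text
t: 22.78
tcp_pos: [459.1, 48.1, 196.0]
orientation: [[1.0, -0.019, 0.002], [-0.019, -1.0, -0.0], [0.002, 0.0, -1.0]]
contact_force: [-0.1, -0.4, -1.4]
grip_width: 79.7
grip_force: 0.0
```

Run:
```python
from h import *
c=cap('wrist');o=env.observe();print(o['tcp_pos'],o['orientation'][:,0],o['grip_width']);objs(c)
c=cap('side');P=c['P'];q=P[(abs(P[...,0]-458)<45)&(abs(P[...,1]-49)<45)&(P[...,2]>6)]
for a in range(6,45,5):
    k=q[(q[:,2]>a)&(q[:,2]<a+5)];print(a,len(k),k.min(0).round(),k.max(0).round()) if len(k) else 0
```

```text
[458.52528631  47.94299165 194.97836055] [ 9.99819419e-01 -1.90032708e-02  6.63019146e-05] 79.8550717278096
blob (535.6, 228.8) size 90 58 ang 55.1 z 9.4 n 4052 [165. 158. 151.] px [117  83  93  87]
blob (533.8, 332.0) size 91 59 ang 55.2 z 9.5 n 4034 [219. 212. 204.] px [27 87 93 86]
blob (457.0, 48.1) size 60 60 ang 61.7 z 40.5 n 2373 [249. 247. 246.] px [295 166  56  59]
blob (409.0, 235.1) size 61 60 ang 17.2 z 11.9 n 1841 [221.  43.  41.] px [146 209  52  48]
6 35 [415.  26.   6.] [494.  94.  11.]
11 27 [432.  52.  12.] [489.  82.  16.]
16 25 [434.  49.  16.] [490.  84.  21.]
21 25 [429.  51.  21.] [481.  80.  26.]
26 28 [429.  46.  26.] [485.  82.  31.]
31 25 [432.  55.  31.] [486.  79.  36.]
36 24 [429.  15.  36.] [484.  78.  41.]
41 112 [429.  16.  41.] [487.  82.  46.]
```

Emit:
send_rows(
  targets=[
    [0.29,-0.8,0,0,0.95],
    [0.29,-0.8,0,0,0.95],
    [0.29,-0.8,0,0,0.95],
    [0.29,-0.8,0,0,0.95],
    [0.29,-0.78,0,0,0.95],
    [0,0,0.6,-0.039,0.95],
    [0,0,0.6,-0.039,0.95],
    [0,0,0.6,-0.039,0.95],
    [0,0,0.6,-0.039,0.95],
    [0,0,0,-0.039,0.95],
    [0,0,0,-0.039,0.95],
    [0,0,0,-0.039,0.95],
    [0,0,0,-0.039,0.95],
    [0,0,0,0,0.95],
    [0,0,0,0,0.95],
  ],
)

```text
t: 24.13
tcp_pos: [519.0, 206.0, 98.1]
orientation: [[0.576, 0.818, -0.002], [0.818, -0.576, 0.0], [-0.001, -0.002, -1.0]]
contact_force: [-0.2, -0.2, -0.3]
grip_width: 89.4
grip_force: 0.0
```

Run:
```python
from h import *
c=cap('wrist');o=env.observe();R=o['orientation'];print(o['tcp_pos'],R[:,0],np.degrees(np.arctan2(R[1,0],R[0,0])),o['grip_width']);objs(c)
```

```text
[519.2012056  206.03198997  98.36570374] [ 0.57619893  0.81730896 -0.00092752] 54.816345581477776 89.26545842170971
blob (534.0, 332.1) size 90 58 ang 55.2 z 9.3 n 8850 [218. 211. 202.] px [206  10  81 123]
blob (535.5, 228.6) size 90 58 ang 55.0 z 9.2 n 6979 [169. 164. 163.] px [289 125  71 105]
blob (407.2, 249.5) size 61 31 ang 9.1 z 11.7 n 1830 [217.  46.  44.] px [171 220  59  57]
blob (473.7, 70.9) size 35 7 ang -36.7 z 19.6 n 106 [173. 169. 164.] px [339 342  53  16]
```

Emit:
send_rows(
  targets=[
    [0,0,0.8,0,0.95],
    [0,0,0.8,0,0.95],
    [0,0,0.37,0,0.95],
    [0,0,0,0,0.95],
    [0,0,0,0,0],
    [0,0,0,0,0],
    [0,0,0,0,0],
    [0,0,0,0,0],
    [0,0,0,0,0],
  ],
  squeeze=25,
)

```text
t: 24.93
tcp_pos: [519.8, 206.2, 20.7]
orientation: [[0.573, 0.82, 0.0], [0.82, -0.573, 0.0], [0.0, 0.0, -1.0]]
contact_force: [0.6, -0.3, 0.2]
grip_width: 59.2
grip_force: 0.2
```

Emit:
send_rows(
  targets=[
    [0,0,-0.4,0,0],
    [0,0,-0.8,0,0],
    [0,0,-0.8,0,0],
    [0,0,-0.8,0,0],
    [0,0,0,0,0],
    [0,0,0,0,0],
  ],
)

```text
t: 25.43
tcp_pos: [520.7, 206.3, 134.1]
orientation: [[0.573, 0.819, 0.003], [0.819, -0.573, 0.001], [0.002, 0.002, -1.0]]
contact_force: [0.3, -0.3, -1.9]
grip_width: 57.6
grip_force: 25.0
```

```bash
cat >> h.py <<'E'
def held(c,o):
    "fit tile held: centre/normal in tool frame; wrist view"
    R=np.array(o['orientation']);q=(c['P'].reshape(-1,3)-o['tcp_pos'])@R
    k=(abs(q[:,1])<27)&(q[:,0]>-50)&(q[:,0]<120)&(q[:,2]<100)&(q[:,2]>-20);p=q[k]
    best=0
    rng=np.random.default_rng(1)
    for _ in range(300):
        a=p[rng.choice(len(p),3,False)];n=np.cross(a[1]-a[0],a[2]-a[0]);L=np.linalg.norm(n)
        if L<50: continue
        i=abs((p-a[0])@(n/L))<1.5
        if i.sum()>best:best=i.sum();B=i
    s=p[B];ce=s.mean(0);n=np.linalg.svd(s-ce)[2][2];n*=-np.sign(n[2])
    print('held: n pts',best,'normal(tool)',n.round(3),'pitch deg (far end down +)',np.degrees(np.arctan2(n[0],-n[2])).round(1),'x range',np.percentile(s[:,0],[.5,99.5]).round(1),'z range',np.percentile(s[:,2],[.5,99.5]).round(1),'y',np.percentile(s[:,1],[.5,99.5]).round(1))
E
python3 - <<'E'
from h import *
o=env.observe();c=cap('wrist');save(c,'w4.png');print(o['tcp_pos'],o['grip_width'],o['grip_force']);held(c,o)
E
```

```text
[520.71152705 206.30147223 134.13469981] 57.603942285094824 24.973369538784027
held: n pts 12742 normal(tool) [ 0.004 -0.    -1.   ] pitch deg (far end down +) 0.2 x range [-15.6  72.4] z range [11.5 14.4] y [-26.8  26.7]
```

View pics/w4.png

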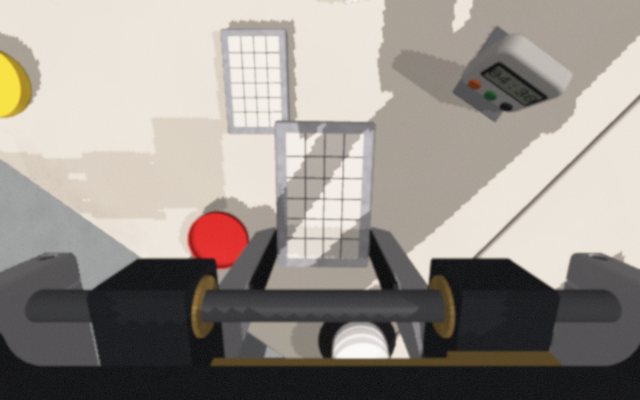

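Emit:
send_rows(
  targets=[
    [0,0,-0.3,0.0365,0],
    [0,0,-0.3,0.0365,0],
    [0,0,0,0.0365,0],
    [0,0,0,0.0365,0],
    [0,0,0,0.0365,0],
    [0,0,0,0.0365,0],
    [0,0,0,0.0365,0],
    [0,0,0,0.0365,0],
    [0,0,0,0.0365,0],
    [-0.85,0,0,0,0],
    [-0.85,0,0,0,0],
    [0,0,0,0,0],
  ],
)

```text
t: 26.48
tcp_pos: [446.0, 210.9, 154.6]
orientation: [[0.998, -0.068, -0.004], [-0.068, -0.998, -0.002], [-0.004, 0.003, -1.0]]
contact_force: [0.4, 1.3, -0.6]
grip_width: 57.5
grip_force: 25.0
```

Emit:
send_rows(
  targets=[
    [0.06,0.4,0,0,0],
    [0.06,0.8,0,0,0],
    [0.06,0.8,0,0,0],
    [0.06,0.8,0,0,0],
    [0.06,0.8,0,0,0],
    [0.06,0.8,0,0,0],
    [0.06,0.8,0,0,0],
    [0.06,0.8,0,0,0],
    [0.06,0.8,0,0,0],
    [0.06,0.8,0,0,0],
    [0.06,0.8,0,0,0],
    [0.06,0.8,0,0,0],
    [0.06,0.8,0,0,0],
    [0.06,0.8,0,0,0],
    [0.06,0.5,0,0,0],
    [0,0,0,0,0],
    [0,0,0,0,0],
  ],
)

```text
t: 27.9
tcp_pos: [454.9, -243.0, 155.0]
orientation: [[0.997, -0.073, -0.002], [-0.073, -0.997, 0.001], [-0.002, -0.001, -1.0]]
contact_force: [-0.2, 1.3, -0.4]
grip_width: 57.7
grip_force: 25.0
```

Run:
```python
from vf import *
o=env.observe();R=o['orientation'];c=cap('wrist');save(c,'w5.png');print(o['tcp_pos'],np.degrees(np.arctan2(R[1,0],R[0,0])),o['grip_width'],o['grip_force']);held(c,o)
P=c['P'];n,ce,yv,sx,k=viewer(P);print(n,ce,yv,k)
q=P.reshape(-1,3);d=q-ce;r=d@n;s=d@sx;y=d@yv
ok=(q[:,1]>-315)&(q[:,1]<-50)&(q[:,2]>15)&(q[:,2]<130)&(q[:,0]<700)
w=ok&(r>9)&(r<15)&(s>-45)&(q[:,2]<100);print('face r',np.median(r[w]),'s',np.percentile(s[w],[1,99]))
h,e=np.histogram(y[w],bins=np.arange(-130,131,4));print([(int(a),int(b)) for a,b in zip(e,h) if b>20])
k=ok&(r>16)&(r<26)&(s<-40)&(q[:,2]>20);L=np.median(s[k]);print('ledge s',L)
f=np.median(r[w]);cc=ce+(f+5)*n+(L+45)*sx;print('centre at y=0:',cc, 'sx',sx)
```

```text
[ 454.91004808 -242.97709819  154.96488187] -4.171594625942827 57.7100754587672 24.97327297925949
held: n pts 12773 normal(tool) [ 0.003 -0.001 -1.   ] pitch deg (far end down +) 0.2 x range [-15.7  72.2] z range [11.3 14.2] y [-26.7  26.7]
[-0.75842244  0.05626412  0.64933023] [ 595.775923   -179.16145865   73.29535015] [ 0.07398243  0.99725955 -0.        ] 17145
face r 11.889962101489694 s [-44.28078078   7.39097403]
[(-98, 66), (-94, 311), (-90, 318), (-86, 316), (-82, 323), (-78, 324), (-74, 308), (-70, 312), (-66, 317), (-62, 317), (-58, 210), (-14, 146), (-10, 327), (-6, 311), (-2, 315), (2, 312), (6, 318), (10, 316), (14, 316), (18, 316), (22, 320), (26, 155), (70, 229), (74, 337), (78, 319), (82, 326), (86, 315), (90, 299), (94, 314), (98, 326), (102, 308), (106, 315), (110, 142)]
ledge s -74.04243431925994
centre at y=0: [ 564.15974596 -176.81598949   62.17555093] sx [ 0.64755077 -0.04803903  0.76050657]
```

Emit:
send_rows(
  targets=[
    [0.45,0.02,0,0,0],
    [0.45,0,0,0,0],
    [0.45,0,0.2,0,0],
    [0,0,0.4,0,0],
    [0,0,0.4,0,0],
    [0,0,0,0,0],
    [0,0,0,0,0],
  ],
  squeeze=15,
)

```text
t: 28.53
tcp_pos: [509.2, -245.6, 115.8]
orientation: [[0.998, -0.069, -0.002], [-0.069, -0.998, 0.001], [-0.002, -0.001, -1.0]]
contact_force: [-0.2, -0.9, 0.2]
grip_width: 57.6
grip_force: 15.0
```

Run:
```python
from h import *
o=env.observe();c=cap('wrist');print(o['tcp_pos'],o['contact_force'],o['grip_width'],o['grip_force']);held(c,o)
```

```text
[ 509.18255161 -245.5736149   115.77694306] [-0.17230629 -0.86630069  0.16656633] 57.598432043697656 14.974944144487381
held: n pts 12917 normal(tool) [ 0.004 -0.002 -1.   ] pitch deg (far end down +) 0.2 x range [-15.7 101.3] z range [11.4 14.3] y [-26.7  26.7]
```

Emit:
send_rows(
  targets=[
    [0,0.06,0,0,0],
    [0.08,0,0.1,0,0],
    [0.08,0,0.1,0,0],
    [0.08,0,0.1,0,0],
    [0.08,0,0.1,0,0],
    [0.08,0,0.1,0,0],
    [0.08,0,0.1,0,0],
  ],
  squeeze=10,
)

```text
t: 29.17
tcp_pos: [528.9, -250.7, 91.9]
orientation: [[0.998, -0.071, -0.0], [-0.071, -0.998, 0.0], [-0.0, -0.0, -1.0]]
contact_force: [-2.0, -1.1, 0.4]
grip_width: 57.7
grip_force: 10.0
```

Run:
```python
from h import *
o=env.observe();c=cap('wrist');print(o['tcp_pos'],o['contact_force'],o['grip_width'],o['grip_force']);held(c,o)
```

```text
[ 528.86421978 -250.7065292    91.92537317] [-2.04732048 -1.05331915  0.35868542] 57.73512185210306 10.00016525387764
held: n pts 12933 normal(tool) [-0.289  0.003 -0.957] pitch deg (far end down +) -16.8 x range [-16.2  88.8] z range [-15.   17.7] y [-26.7  26.7]
```

Emit:
send_rows(
  targets=[
    [0.065,-0.03,0.095,0,0],
    [0.065,0,0.095,0,0],
    [0.065,0,0.095,0,0],
    [0.065,0,0.095,0,0],
    [0.065,0,0.095,0,0],
    [0.065,0,0.095,0,0],
    [0,0,0,0,0],
  ],
)

```text
t: 29.8
tcp_pos: [544.7, -250.5, 68.9]
orientation: [[0.998, -0.07, -0.0], [-0.07, -0.998, 0.0], [-0.0, -0.0, -1.0]]
contact_force: [-0.8, 0.1, -0.3]
grip_width: 58.2
grip_force: 10.0
```

Run:
```python
from h import *
o=env.observe();c=cap('wrist');print(o['tcp_pos'],o['contact_force'],o['grip_width'],o['grip_force']);held(c,o)
```

```text
[ 544.72365625 -250.52350605   68.9243431 ] [-0.83129778  0.14914757 -0.32080289] 58.170293961766426 10.000043660402298
held: n pts 4595 normal(tool) [-0.723 -0.003 -0.691] pitch deg (far end down +) -46.3 x range [-24.1  29. ] z range [-19.9  35.8] y [-26.7  26.7]
```

Emit:
send_rows(
  targets=[
    [-0.05,0,-0.05,0,0],
    [0,-0.2,0,0,0],
    [0,-0.2,0,0,0],
    [0,-0.2,0,0,0],
    [0,-0.2,0,0,0],
    [0,-0.2,0,0,0],
  ],
  squeeze=15,
)

```text
t: 30.35
tcp_pos: [545.4, -209.3, 71.9]
orientation: [[0.998, -0.07, 0.0], [-0.07, -0.998, 0.0], [0.0, -0.0, -1.0]]
contact_force: [-0.7, -0.2, -1.2]
grip_width: 57.9
grip_force: 15.0
```

Emit:
send_rows(
  targets=[
    [0,-0.12,0,0,0],
    [0,-0.12,0,0,0],
  ],
)

```text
t: 30.52
tcp_pos: [546.0, -200.1, 71.8]
orientation: [[0.998, -0.07, 0.0], [-0.07, -0.998, 0.0], [0.0, -0.0, -1.0]]
contact_force: [0.2, -0.4, -2.0]
grip_width: 57.5
grip_force: 15.0
```

Emit:
send_rows(
  targets=[
    [0,-0.12,0,0,0],
    [0,-0.12,0,0,0],
  ],
)

```text
t: 30.68
tcp_pos: [546.5, -191.1, 71.7]
orientation: [[0.997, -0.071, -0.0], [-0.071, -0.997, -0.0], [-0.0, 0.0, -1.0]]
contact_force: [0.3, -0.6, -0.4]
grip_width: 57.6
grip_force: 15.0
```

Emit:
send_rows(
  targets=[
    [0,-0.12,0,0,0],
    [0,-0.12,0,0,0],
  ],
)

```text
t: 30.85
tcp_pos: [547.2, -181.6, 71.7]
orientation: [[0.997, -0.071, -0.0], [-0.071, -0.997, 0.0], [-0.0, -0.0, -1.0]]
contact_force: [-0.4, 0.1, -1.4]
grip_width: 57.6
grip_force: 15.0
```

Emit:
send_rows(
  targets=[
    [0,-0.12,0,0,0],
    [0,-0.1,0,0,0],
  ],
)

```text
t: 31.02
tcp_pos: [547.9, -172.5, 71.7]
orientation: [[0.998, -0.07, 0.0], [-0.07, -0.998, 0.0], [0.0, -0.0, -1.0]]
contact_force: [0.6, 0.1, -1.4]
grip_width: 57.8
grip_force: 15.0
```

Emit:
send_rows(
  targets=[
    [0,-0.11,0,0,0],
    [0,0,0,0,0],
  ],
)

```text
t: 31.18
tcp_pos: [548.3, -167.7, 71.7]
orientation: [[0.998, -0.07, 0.0], [-0.07, -0.998, 0.0], [0.0, -0.0, -1.0]]
contact_force: [0.0, -0.1, 0.1]
grip_width: 57.8
grip_force: 15.0
```

Run:
```python
from h import *
o=env.observe();c=cap('wrist');print(o['tcp_pos'],o['contact_force'],o['grip_width'],o['grip_force']);held(c,o)
```

```text
[ 548.29020274 -167.65105195   71.72030437] [ 0.04529121 -0.08564148  0.11280602] 57.81497008068601 15.000002682209015
held: n pts 4951 normal(tool) [-0.706 -0.003 -0.708] pitch deg (far end down +) -44.9 x range [-28.4  29.5] z range [-19.8  36.9] y [-26.8  26.8]
```

Emit:
send_rows(
  targets=[
    [0.05,0,0.045,0,0],
    [0.05,0,0.045,0,0],
    [0.05,0,0.045,0,0],
    [0,0,0,0,0],
  ],
  squeeze=8,
)

```text
t: 31.57
tcp_pos: [554.3, -169.4, 66.0]
orientation: [[0.997, -0.071, -0.0], [-0.071, -0.997, 0.0], [-0.0, 0.0, -1.0]]
contact_force: [-0.7, -0.1, -0.7]
grip_width: 58.1
grip_force: 8.0
```

Emit:
send_rows(
  targets=[
    [-0.05,0,0.06,0,0],
    [-0.05,0,0.06,0,0],
    [0,0,0,0,0],
  ],
  squeeze=6,
)

```text
t: 31.82
tcp_pos: [549.5, -168.9, 60.8]
orientation: [[0.997, -0.071, -0.001], [-0.071, -0.997, 0.0], [-0.001, -0.0, -1.0]]
contact_force: [-0.2, 0.0, -1.3]
grip_width: 57.5
grip_force: 6.0
```

Run:
```python
from h import *
o=env.observe();c=cap('wrist');print(o['tcp_pos'],o['contact_force'],o['grip_width'],o['grip_force']);held(c,o)
```

```text
[ 549.47925836 -168.9218681    60.81742234] [-0.15620382  0.01245083 -1.30381075] 57.48631595942583 5.999831110239029
held: n pts 3592 normal(tool) [-0.764 -0.001 -0.645] pitch deg (far end down +) -49.8 x range [-19.5  23.8] z range [-19.8  30.6] y [-26.6  26.7]
```

Emit:
send_rows(
  targets=[
    [-0.05,-0.02,0.06,0,0],
    [0,0,0,0,0],
    [0,0,0,0,0.7],
    [0,0,0,0,0.75],
    [0,0,0,0,0.75],
    [0,0,0,0,0.75],
  ],
)

```text
t: 32.37
tcp_pos: [548.3, -167.9, 59.2]
orientation: [[0.998, -0.071, 0.0], [-0.071, -0.998, -0.0], [0.0, -0.0, -1.0]]
contact_force: [0.3, -0.0, -0.3]
grip_width: 70.5
grip_force: 0.0
```

Emit:
send_rows(
  targets=[
    [-0.2,0,-0.15,0,0.75],
    [-0.3,0,-0.2,0,0.75],
    [-0.5,0,-0.3,0,0.75],
    [-0.7,0,-0.4,0,0.75],
    [-0.7,0,-0.7,0,0.75],
    [0,0,-0.7,0,0.75],
    [0,0,0,0,0.75],
    [0,0,0,0,0.75],
  ],
)

```text
t: 33.03
tcp_pos: [452.9, -161.6, 158.9]
orientation: [[0.997, -0.071, 0.004], [-0.071, -0.997, -0.001], [0.004, 0.001, -1.0]]
contact_force: [-0.2, -0.4, 0.2]
grip_width: 70.5
grip_force: 0.0
```

```bash
cat > tl.py <<'E'
from h import *
# viewer frame from measured windows
th=np.radians(50);yv=np.array([.0741,.9973,0]);xv=np.array([.9973,-.0741,0]);u=np.cos(th)*xv+np.sin(th)*np.array([0,0,1]);m=np.cross(u,yv)
def tiles(c,W={1:(564.8,-168.8,62.2),2:(558.6,-251.6,62.2)}):
    q=c['P'].reshape(-1,3)
    for k,w in W.items():
        d=q-np.array(w);s=d@u;y=d@yv;r=d@m;g=(abs(s)<56)&(abs(y)<40)&(r>-2)&(r<13)
        if g.sum()<50: print(k,'none');continue
        p=np.c_[s,y][g].astype('f4');b=cv2.minAreaRect(p);A=np.c_[p,np.ones(len(p))];f=np.linalg.lstsq(A,r[g],rcond=None)[0]
        print('W',k,'rect (s,y)',np.round(b[0],1),np.round(b[1],1),round(b[2],1),'outer r med',np.median(r[g]).round(1),'tilt',f[:2].round(3),'n',g.sum())
E
python3 - <<'E'
from tl import *
o=env.observe();c=cap('wrist');save(c,'w6.png');print(o['tcp_pos'],o['contact_force']);tiles(c)
E
```

```text
[ 452.86269917 -161.56873974  158.93982882] [-0.18920543 -0.3782557   0.21449179]
W 1 rect (s,y) [-0.3 -0.3] [79.9 92.9] 89.6 outer r med 5.3 tilt [-0.013  0.005] n 7967
W 2 rect (s,y) [-44.3   1.7] [76.1  5.6] 88.9 outer r med 3.8 tilt [ 0.87 -0.01] n 741
```

View pics/w6.png

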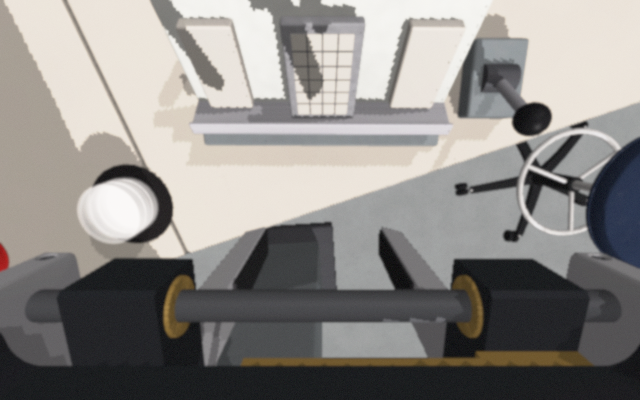

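Emit:
send_rows(
  targets=[
    [0,-0.4,0,0,0.95],
    [0,-0.8,0,0,0.95],
    [0,-0.8,0,0,0.95],
    [0,-0.8,0,0,0.95],
    [0,-0.8,0,0,0.95],
    [0,-0.8,0,0,0.95],
    [0,-0.8,0,0,0.95],
    [0,-0.8,0,0,0.95],
    [0,-0.8,0,0,0.95],
    [0,-0.8,0,0,0.95],
    [0,-0.8,0,0,0.95],
    [0,-0.8,0,0,0.95],
    [0,-0.8,0,0,0.95],
    [0.2,-0.8,0,0,0.95],
    [0.3,-0.8,0,0,0.95],
    [0.28,-0.25,0,0,0.95],
  ],
)

```text
t: 34.42
tcp_pos: [516.0, 314.6, 155.7]
orientation: [[0.998, -0.066, -0.002], [-0.066, -0.998, 0.002], [-0.002, -0.001, -1.0]]
contact_force: [-1.3, -0.2, -0.1]
grip_width: 89.2
grip_force: 0.0
```

Emit:
send_rows(
  targets=[
    [0,0,0.5,-0.0366,0.95],
    [0,0,0.5,-0.0366,0.95],
    [0,0,0.5,-0.0366,0.95],
    [0,0,0,-0.0366,0.95],
    [0,0,0,-0.0366,0.95],
    [0,0,0,-0.0366,0.95],
    [0,0,0,-0.0366,0.95],
    [0,0,0,-0.0366,0.95],
    [0,0,0,-0.0366,0.95],
    [0,0,0,0,0.95],
    [0,0,0,0,0.95],
  ],
)

```text
t: 35.33
tcp_pos: [516.5, 309.3, 95.9]
orientation: [[0.573, 0.82, -0.002], [0.82, -0.573, 0.0], [-0.001, -0.002, -1.0]]
contact_force: [0.6, 0.7, 0.4]
grip_width: 89.8
grip_force: 0.0
```

Run:
```python
from h import *
c=cap('wrist');o=env.observe();R=o['orientation'];print(o['tcp_pos'],R[:,0],np.degrees(np.arctan2(R[1,0],R[0,0])),o['grip_width']);objs(c)
```

```text
[516.61972897 309.34016239  96.18745917] [ 0.57358559  0.81914515 -0.00088712] 54.999343709092145 89.60914239799396
blob (533.7, 332.3) size 90 58 ang 55.1 z 9.2 n 7126 [191. 184. 177.] px [290 124  71 106]
blob (337.7, 470.2) size 61 61 ang -72.6 z 11.7 n 4189 [225. 191.  55.] px [  0 142  81  73]
blob (405.1, 229.2) size 60 46 ang -34.2 z 11.6 n 2161 [190.  39.  37.] px [245 323  64  41]
```

Emit:
send_rows(
  targets=[
    [0,0,0.8,0,0.95],
    [0,0,0.8,0,0.95],
    [0,0,0.35,0,0.95],
    [0,0,0,0,0.95],
    [0,0,0,0,0],
    [0,0,0,0,0],
    [0,0,0,0,0],
    [0,0,0,0,0],
    [0,0,0,0,0],
  ],
  squeeze=25,
)

```text
t: 36.13
tcp_pos: [517.1, 309.5, 19.3]
orientation: [[0.571, 0.821, 0.0], [0.821, -0.571, 0.0], [0.0, 0.0, -1.0]]
contact_force: [0.1, -0.1, 1.5]
grip_width: 59.6
grip_force: 0.3
```

Emit:
send_rows(
  targets=[
    [0,0,0,0,0],
    [0,0,-0.4,0,0],
    [0,0,-0.8,0,0],
    [0,0,-0.8,0,0],
    [0,0,-0.8,0,0],
    [0,0,-0.6,0.0365,0],
    [0,0,0,0.0365,0],
    [0,0,0,0.0365,0],
    [0,0,0,0.0365,0],
    [0,0,0,0.0365,0],
    [0,0,0,0.0365,0],
    [0,0,0,0.0365,0],
    [0,0,0,0.0365,0],
    [0,0,0,0.0365,0],
    [-0.8,0,0,0,0],
    [-0.6,0,0,0,0],
    [0,0,0,0,0],
    [0,0,0,0,0],
  ],
)

```text
t: 37.63
tcp_pos: [460.2, 313.5, 155.5]
orientation: [[0.998, -0.066, 0.0], [-0.066, -0.998, -0.0], [0.0, 0.0, -1.0]]
contact_force: [1.0, 0.7, -0.6]
grip_width: 57.5
grip_force: 25.0
```

Run:
```python
from h import *
o=env.observe();c=cap('wrist');R=o['orientation'];print(o['tcp_pos'],np.degrees(np.arctan2(R[1,0],R[0,0])),o['grip_width'],o['grip_force']);held(c,o)
```

```text
[460.24737209 313.5037608  155.45632296] -3.8035278418891485 57.50290433680179 24.974793791770935
held: n pts 13135 normal(tool) [ 0.003 -0.002 -1.   ] pitch deg (far end down +) 0.2 x range [-15.1  72.7] z range [ 9.3 12.3] y [-26.7  26.7]
```

Emit:
send_rows(
  targets=[
    [0.045,0.4,0,0.003,0],
    [0.045,0.8,0,0,0],
    [0.045,0.8,0,0,0],
    [0.045,0.8,0,0,0],
    [0.045,0.8,0,0,0],
    [0.045,0.8,0,0,0],
    [0.045,0.8,0,0,0],
    [0.045,0.8,0,0,0],
    [0.045,0.8,0,0,0],
    [0.045,0.8,0,0,0],
    [0.045,0.8,0,0,0],
    [0.045,0.8,0,0,0],
    [0.045,0.8,0,0,0],
    [0.045,0.8,0,0,0],
    [0.045,0.8,0,0,0],
    [0.045,0.8,0,0,0],
    [0.045,0.8,0,0,0],
    [0.045,0.7,0,0,0],
    [0,0,0,0,0],
    [0,0,0,0,0],
  ],
)

```text
t: 39.35
tcp_pos: [450.1, -245.9, 154.8]
orientation: [[0.997, -0.081, -0.0], [-0.081, -0.997, 0.0], [-0.0, 0.0, -1.0]]
contact_force: [0.1, 0.7, -1.6]
grip_width: 57.8
grip_force: 25.0
```

Emit:
send_rows(
  targets=[
    [0.48,-0.07,0,-0.002,0],
    [0.48,0,0,0,0],
    [0.48,0,0.2,0,0],
    [0,0,0.4,0,0],
    [0,0,0.45,0,0],
    [0,0,0,0,0],
    [0,0,0,0,0],
  ],
  squeeze=15,
)

```text
t: 39.93
tcp_pos: [507.9, -244.3, 112.7]
orientation: [[0.998, -0.07, -0.002], [-0.07, -0.998, 0.001], [-0.002, -0.001, -1.0]]
contact_force: [1.3, -0.4, -0.0]
grip_width: 57.6
grip_force: 15.0
```

Emit:
send_rows(
  targets=[
    [0.08,0,0.1,0,0],
    [0.08,0,0.1,0,0],
    [0.08,0,0.1,0,0],
    [0.08,0,0.1,0,0],
    [0.08,0,0.1,0,0],
    [0.08,0,0.1,0,0],
  ],
  squeeze=10,
)

```text
t: 40.43
tcp_pos: [527.8, -246.4, 88.8]
orientation: [[0.997, -0.071, -0.0], [-0.071, -0.997, 0.0], [-0.0, -0.0, -1.0]]
contact_force: [-1.3, 0.6, 1.2]
grip_width: 57.8
grip_force: 10.0
```

Run:
```python
from h import *
o=env.observe();c=cap('wrist');print(o['tcp_pos'],o['contact_force'],o['grip_width'],o['grip_force']);held(c,o)
```

```text
[ 527.78386944 -246.38563882   88.76288748] [-1.32114508  0.63703429  1.21122686] 57.7882879623443 10.00007763504982
held: n pts 13272 normal(tool) [-0.298 -0.001 -0.955] pitch deg (far end down +) -17.4 x range [-15.7  86.8] z range [-17.5  15.5] y [-26.7  26.7]
```

Emit:
send_rows(
  targets=[
    [0.065,0.04,0.095,0,0],
    [0.065,0.03,0.095,0,0],
    [0.065,0,0.095,0,0],
    [0.065,0,0.095,0,0],
    [0.065,0,0.095,0,0],
    [0.065,0,0.095,0,0],
    [0,0,0,0,0],
  ],
)

```text
t: 41.07
tcp_pos: [543.2, -250.2, 65.5]
orientation: [[0.997, -0.071, -0.0], [-0.071, -0.997, 0.0], [-0.0, -0.0, -1.0]]
contact_force: [-0.4, -0.5, -0.1]
grip_width: 58.1
grip_force: 10.0
```

Emit:
send_rows(
  targets=[
    [0.05,0,0.04,0,0],
    [0.05,0,0.04,0,0],
    [0,0,0,0,0],
  ],
  squeeze=8,
)

```text
t: 41.32
tcp_pos: [547.1, -250.5, 62.9]
orientation: [[0.997, -0.071, -0.0], [-0.071, -0.997, 0.0], [-0.0, -0.0, -1.0]]
contact_force: [-0.0, -0.8, -0.4]
grip_width: 57.9
grip_force: 8.0
```

Run:
```python
from h import *
o=env.observe();c=cap('wrist');print(o['tcp_pos'],o['contact_force'],o['grip_width'],o['grip_force']);held(c,o)
```

```text
[ 547.06980182 -250.50073829   62.92824315] [-0.02275318 -0.83362512 -0.42878044] 57.85298518521354 7.9999034106731415
held: n pts 3427 normal(tool) [-0.762 -0.001 -0.647] pitch deg (far end down +) -49.7 x range [-23.3  22.2] z range [-19.8  32.8] y [-26.8  26.7]
```

Emit:
send_rows(
  targets=[
    [-0.05,0,0.06,0,0],
    [-0.05,0,0.06,0,0],
    [-0.03,0,0.036,0,0],
    [0,0,0,0,0],
  ],
  squeeze=6,
)

```text
t: 41.7
tcp_pos: [541.3, -250.2, 56.6]
orientation: [[0.997, -0.071, -0.0], [-0.071, -0.997, 0.0], [-0.0, -0.0, -1.0]]
contact_force: [0.1, 0.8, -1.0]
grip_width: 58.0
grip_force: 6.0
```

Emit:
send_rows(
  targets=[
    [0,0,0,0,0.7],
    [0,0,0,0,0.73],
    [0,0,0,0,0.73],
    [0,0,0,0,0.73],
    [-0.2,0,-0.15,0,0.73],
    [-0.3,0,-0.2,0,0.73],
    [-0.5,0,-0.3,0,0.73],
    [-0.7,0,-0.4,0,0.73],
    [-0.7,0,-0.7,0,0.5],
    [0,0,-0.7,0,0],
    [0,0,0,0,0],
    [0,0,0,0,0],
    [0,0,0,0,0],
    [0,0,0,0,0],
  ],
)

```text
t: 42.87
tcp_pos: [445.5, -243.1, 154.0]
orientation: [[0.997, -0.071, -0.001], [-0.071, -0.998, 0.001], [-0.001, -0.001, -1.0]]
contact_force: [-0.3, 0.3, -0.6]
grip_width: 31.9
grip_force: 0.0
```

Run:
```python
from tl import *
o=env.observe();c=cap('wrist');save(c,'w7.png');print(o['tcp_pos'],o['contact_force'],o['orientation'][:,0]);tiles(c);objs(c)
q=c['P'].reshape(-1,3);b=q[(abs(q[:,1]+334)<25)&(q[:,2]>70)&(q[:,2]<105)&(q[:,0]>490)&(q[:,0]<640)]
x=np.linalg.lstsq(np.c_[2*b,np.ones(len(b))],(b**2).sum(1),rcond=None)[0];print('ball',x[:3],np.sqrt(x[3]+x[:3]@x[:3]))
```

```text
[ 445.52407832 -243.05369286  154.0498595 ] [-0.26550221  0.28039672 -0.57098778] [ 0.99749972 -0.070661   -0.00115576]
W 1 rect (s,y) [-0.3  0.2] [92.6 79.6] 0.3 outer r med 5.3 tilt [-0.013  0.014] n 8678
W 2 rect (s,y) [-0.1  1.9] [75.7 92.8] 89.8 outer r med 5.3 tilt [-0.014 -0.001] n 8427
blob (455.3, 42.1) size 61 50 ang -18.0 z 40.3 n 2692 [240. 237. 234.] px [  0 176  79  68]
ball [ 517.88399919 -329.70900277   78.58306173] 12.59918764641396
```

View pics/w7.png

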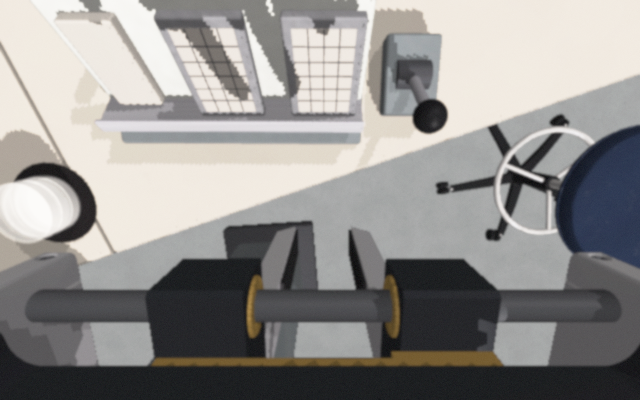

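Run:
```python
from h import *
c=cap('top');P=c['P'];q=P[(abs(P[...,0]-458)<45)&(abs(P[...,1]-49)<45)&(P[...,2]>34)];print(len(q),q.mean(0),cv2.minEnclosingCircle(q[:,:2].astype('f4')));objs(c)
c=cap('side');P=c['P'];q=P[(abs(P[...,0]-458)<45)&(abs(P[...,1]-49)<50)&(P[...,2]>6)]
for a in range(6,45,5):
    k=q[(q[:,2]>a)&(q[:,2]<a+5)];print(a,len(k),k.min(0).round(),k.max(0).round()) if len(k) else 0
```

```text
247 [458.89158998  48.84940376  40.79878961] ((459.24017333984375, 48.72101593017578), 30.248754501342773)
blob (449.3, 603.6) size 95 65 ang -1.6 z 21.4 n 89 [157.5 137.5  95. ] px [179 205  22  28]
blob (460.5, 48.0) size 60 55 ang 61.2 z 42.9 n 118 [201. 201. 194.] px [340 210  18  18]
blob (409.3, 236.9) size 56 56 ang -88.5 z 14.9 n 110 [165.  29.  25.] px [286 224  18  17]
blob (338.1, 470.2) size 58 56 ang 81.8 z 14.7 n 118 [196. 162.   0.] px [218 243  18  17]
blob (304.6, 568.3) size 58 55 ang 76.6 z 15.3 n 116 [159.  18.  13.] px [190 252  18  17]
6 47 [414.  25.   6.] [502.  93.  11.]
11 24 [432.  53.  11.] [489.  84.  16.]
16 29 [432.  54.  16.] [489.  81.  21.]
21 21 [435.  63.  21.] [484.  80.  26.]
26 31 [429.  40.  27.] [486.  78.  31.]
31 16 [432.  56.  31.] [481.  78.  36.]
36 32 [429.  28.  36.] [484.  83.  41.]
41 110 [430.  16.  41.] [487.  81.  46.]
```

Emit:
send_rows(
  targets=[
    [0.2,0.7,0,0,0],
    [0.4,0.7,0,0,0],
    [0.4,0.64,0,0,0],
    [0,0,0.6,0,0],
    [0,0,0.6,0,0],
    [0,0,0.45,0,0],
    [0,0,0,0,0],
    [0,0,0,0,0],
  ],
)

```text
t: 43.68
tcp_pos: [479.5, -327.1, 87.9]
orientation: [[0.998, -0.071, -0.002], [-0.071, -0.998, 0.002], [-0.002, -0.001, -1.0]]
contact_force: [-0.4, 0.1, 0.6]
grip_width: 0.5
grip_force: 0.0
```

Emit:
send_rows(
  targets=[
    [0.25,0,0,0,0],
    [0.15,0,0,0,0],
    [0.15,0,0,0,0],
    [0.15,0,0,0,0],
    [0.15,0,0,0,0],
    [0.15,0,0,0,0],
    [0.1,0,0,0,0],
    [0.1,0,0,0,0],
    [0,0,0,0,0],
  ],
)

```text
t: 44.43
tcp_pos: [528.9, -330.8, 88.8]
orientation: [[0.998, -0.07, 0.001], [-0.07, -0.998, 0.0], [0.001, -0.0, -1.0]]
contact_force: [-0.3, 0.1, -0.6]
grip_width: 0.7
grip_force: 0.0
```

```bash
cat > ball.py <<'E'
from h import *
for n in('wrist','side','top'):
    c=cap(n);q=c['P'].reshape(-1,3);i=c['img'].reshape(-1,3)
    b=q[(abs(q[:,1]+332)<18)&(q[:,2]>70)&(q[:,2]<110)&(q[:,0]>505)&(q[:,0]<610)&(i.max(1)<70)]
    if len(b)<8: print(n,len(b));continue
    x=np.linalg.lstsq(np.c_[2*b,np.ones(len(b))],(b**2).sum(1),rcond=None)[0];print(n,len(b),'fit',x[:3].round(1),np.sqrt(x[3]+x[:3]@x[:3]).round(1),'mean',b.mean(0).round(1),b.min(0).round(),b.max(0).round())
print(env.observe()['tcp_pos'])
E
python3 ball.py
```

```text
wrist 1637 fit [ 549.8 -332.4   90.7] 12.5 mean [ 552.6 -332.6   98.9] [ 535. -344.   88.] [ 563. -320.  110.]
side 20 fit [ 547.7 -324.9   95.4] 9.5 mean [ 548.6 -323.5   95.9] [ 539. -334.   85.] [ 557. -315.  103.]
top 0
[ 527.83130149 -330.97641447   88.74825906]
```

Emit:
send_rows(
  targets=[
    [0.1,0,0,0,0],
    [0.04,0,0,0,0],
    [0,0,0,0,0],
    [0,0,0,0,0],
    [-0.3,0,0,0,0],
    [-0.6,0,-0.4,0,0],
    [-0.6,0,-0.8,0,0],
    [-0.6,0,-0.8,0,0],
    [0,0,0,0,0],
    [0,0,0,0,0],
  ],
)

```text
t: 45.42
tcp_pos: [448.8, -326.3, 170.9]
orientation: [[0.997, -0.073, 0.003], [-0.073, -0.997, -0.002], [0.003, 0.002, -1.0]]
contact_force: [0.5, -0.6, 0.2]
grip_width: 0.8
grip_force: 0.0
```

```bash
python3 ball.py
python3 - <<'E'
from tl import *
c=cap('wrist');print(env.observe()['contact_force']);tiles(c)
c=cap('top');P=c['P'];q=P[(abs(P[...,0]-458)<45)&(abs(P[...,1]-49)<45)&(P[...,2]>34)];print(len(q),cv2.minEnclosingCircle(q[:,:2].astype('f4')))
E
```

```text
wrist 905 fit [ 554.8 -332.6   91.2] 12.3 mean [ 553.7 -332.6   99.6] [ 542. -344.   92.] [ 566. -320.  105.]
side 18 fit [ 555.4 -324.7   96. ] 8.1 mean [ 556.  -323.5   96.4] [ 548. -332.   87.] [ 564. -316.  103.]
top 49 fit [ 556.6 -329.9   96.2] 10.4 mean [ 556.7 -328.6  100.1] [ 545. -341.   89.] [ 569. -317.  109.]
[ 449.48374418 -325.08183466  168.07179127]
[-0.31780593 -0.53700063  0.01227018]
W 1 rect (s,y) [-0.4  0. ] [92.7 79.8] 0.0 outer r med 5.3 tilt [-0.015  0.026] n 7505
W 2 rect (s,y) [-1.  -1.5] [76.1 96.7] 85.6 outer r med 5.2 tilt [-0.016  0.009] n 7157
247 ((459.0531921386719, 48.856868743896484), 30.12952995300293)
```

```bash
python3 -c "
from h import *
print(env.job_done())"
```

```text
the job is handed in; nothing more can be done
None
```

I've handed the job in; the verdict wasn't shown. My last camera checks showed both tiles flat on the middle and right windows, all three dishes in one pile on the mat and the lever upright after having been switched off first; I never touched the timer or gauze pack.

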